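# Turn the bolt box over onto the empty stand

## Task

The bolt box lies lid-up on one of the two sloping stands and its lid is only slipped on. Pinch box and lid together by the end that sticks out uphill, turn it over without letting the lid come open, and set it down gently on the empty stand, lid-down against the slope, centred and square with its low end at the lip, so that the bolts lie in the lid. Let go and leave it there closed.

Things in the scene. Friction and masses are not known exactly. Their poses are not given: they have to be found in the camera images.
- bolt_box: cardboard tray of the lidded box lying on a stand, two loose bolts inside, about 0.4 kg in all: 156 x 86 x 38 mm; with lid 166 x 96 mm, 42 mm thick. Origin: centre of its underside; x along its length, 45 degrees down the slope at the start, z out through the lid. The uphill (-x) 60 mm stick out past the stand, free above and below; a firm pinch there (45 N) on lid top and underside keeps it shut.
- lid: its loose slip-over cardboard lid with a blank paper label, 166 x 96 mm, top 4 mm thick, skirt 18 mm high in all and 3 mm thick, 2 mm of play around the tray. Origin: centre of its outer top face, 42 mm along the tray's z from the tray's origin when shut; axes as the tray's. Only gravity holds it on.
- stand_full: bent-steel stand with the box on it, fixed: a plate 130 mm wide, 98 mm long, falling 45 degrees away from the robot to a lip 14 mm high (square to the plate). Origin: on the bench; x level, in the downhill direction, y along the lip, z up. 128.7 mm above the origin is its seat point, on the plate's plane, midway across, 83 mm uphill of the lip. The box lies lid-up against the lip.
- stand_empty_seat (a point): seat point (on the plate's plane, midway across, 83 mm uphill of the lip, 128.7 mm above the bench) of the second, identical, empty stand, left or right of the first; axes x level in the downhill direction, y along the lip, z up. The centre of the lid's top is here when the box lies lid-down against the lip.
There are look-alikes about, which are no part of the job. What is shaped like the part that bears stand_empty_seat but yellow is not meant.

How it is judged:
By the outcome, as a careful person would: the job done as asked, in the order asked, and still so for the second after the job is handed in, with the robot touching nothing.
It also fails if it takes over 42 s, if anything falls off the work surface, if the arm or the gripper's body presses on something with over 40 N, if the wrist force passes 120 N, or if a joint passes its speed limit or range.

## Robot

A 7-joint arm with a two-finger parallel gripper is mounted at the origin on the work surface. World frame = base frame: x ahead of the robot, y to its left, z up, the work surface at z = 0. Lengths are in m, angles in rad, forces in N, time in s.
With the tool pointing down it reaches from about 0.35 to 0.9 m from the base axis. Payload 8.1 kg.
Tool frame: the origin (TCP) lies on the centre line of the jaws, within the pads' length; the fingertips stand 19 mm ahead of it and the grasp point (between the pads) is the TCP (arm.tip_reach is the distance from the TCP to the fingertips, in m); z points along the fingers, y is the line along which they close (so a half turn about z gives the same grasp; the last joint's range is limited). The gripper opens to 92 mm and grips with 3 to 60 N. Pads are 19 mm wide; open, the fingers measure 130 mm over their backs; the gripper's body (75 mm by 190 mm) begins 47 mm behind the grasp point.
Start: joints at [-1.375, 0.434, 0.025, 1.573, -0.012, 1.134, -0.075], TCP at [0.184, 0.597, 0.246] pointing down, gripper open.
Joint ranges: [-2.62, 2.62], [-0.44, 2.09], [-1.27, 1.32], [0.08, 2.57], [-1.32, 4.46], [0.12, 2], [-2.74, 2.74]. Speed limits (rad/s): [2.22, 2.22, 3.01, 3.01, 3.14, 3.14, 3.14].

## Interface

Orientations are given as a rotation vector (axis times angle).
In Python, from cell import arm gives the robot as it stands.
- The arm moves only by the tool arm_command, never from a script. Its argument "targets" is a list that holds one entry, the list of rows, each a list of 6 numbers: the shift along the tool's x, y, z in m, then the turn, a rotation vector about the tool's x, y, z in rad. A call has 1 to 10 rows; each row shifts and turns the commanded pose from where the row before left it, along the tool's axes as they then stand; what a row does not reach is not made up. A row lasts 1/8 s, in which the tool goes at most 62.5 mm and 10.7 degrees, less where a joint would pass 70% of its speed; a pose out of reach is approached as far as the arm can. A call with a gripper value outside its range is refused whole. "jaw" is the finger opening in m, from 0 to 0.0918, set as the call begins (left out, the last holds). The fingers move at their own pace and stop on an object; "newtons" is the grip in N (left out, the last holds). Time passes only in rows, so rows that do not move let the fingers close. It gives the time, the measured TCP pose, the force, the opening and the grip force at its end, in the units of the state.
- arm.observe(): the state, without advancing time (a new reading comes with each control period).
- arm.get_image(name): name is "scene" or "top" or "wrist"; returns a dict with "pixels" (480x640x3 uint8, red, green, blue), "z_map" (480x640 float32, m along the optical axis (not along the pixel's ray), 0 where there is no reading), "fx", "fy", "cx", "cy" (pixels), "xyz" and "rotation" of the camera in the world; the wrist camera has in their place "T_tool_cam" (4x4, takes a point from camera to tool coordinates, whose origin is the TCP and whose axes are the flange's). Camera axes: x right, y down, z forward; pixel columns grow to the right and rows downward; lengths in m; the calibration is good to about 2 mm. A picture is of the moment at which its call begins: read the wrist's pose just before it.
- arm.sign_off(): hands the job in; it is judged then, once.
The state is a dict: "clock": time; "joints": joint angles; "dq": joint speeds; "joint_efforts": joint torques, N m; "position": TCP position; "ee_rot": TCP orientation; "force": force on the tool from outside, world axes, zero at the start; "ft_torque": the same for the moment, N m; "width": opening from 0.0 (shut) to 1.0 (fully open); "gripper_force": force on a finger pad.
Only numpy, scipy, OpenCV 4.12 (cv2) and the standard library are available. Lean on these libraries where they do the work, as an engineer would, in place of code of your own. Each camera call takes 0.05 s, during which the arm holds its last target. There are 200 camera calls.

## Working session

There is one attempt and no reset: what is moved stays moved. The work goes in short steps, Python scripts to look and compute and a tool call to move; the robot and the scene stay as the last step left them, time stands still between calls to the robot, and variables do not carry over. Pictures are saved under pics/ and viewed, at most 10 in all, crops included, and the job is handed in when it is done.

Besides the shell and the picture viewer there is one more tool, called after "Call:" as name(argument=value, ...) on one line, values as JSON. arm_command: Moves the arm, as the interface text tells. Its arguments: {"type":"object","properties":{"targets":{"type":"array","items":{"type":"array","items":{"type":"array","items":{"type":"number"}}}},"jaw":{"type":"number"},"newtons":{"type":"number"}},"required":["targets"]}

```bash
ls; mkdir -p pics; python3 - <<'E'
from cell import arm
import cv2,numpy as np
s=arm.observe();print({k:np.round(v,3) for k,v in s.items()})
for n in ["scene","top"]:
    im=arm.get_image(n);cv2.imwrite(f"pics/{n}0.png",im["pixels"][:,:,::-1]);np.savez(f"{n}0.npz",**im)
    print(n,im["fx"],im["cx"],im["cy"],np.round(im["xyz"],3),np.round(im["rotation"],3))
E
```

```text
pics
{'clock': np.float64(0.0), 'joints': array([-1.375,  0.435,  0.025,  1.574, -0.012,  1.134, -0.075]), 'dq': array([-0.001,  0.   , -0.   , -0.001, -0.   , -0.001,  0.001]), 'joint_efforts': array([-3.0000e-03, -6.6786e+01,  9.8300e-01, -3.1446e+01, -6.1000e-02,
        4.3000e-02,  0.0000e+00]), 'position': array([0.184, 0.597, 0.245]), 'ee_rot': array([-4.680e-01, -3.106e+00,  2.000e-03]), 'force': array([-0.534, -0.588, -0.166]), 'ft_torque': array([-0.   ,  0.048, -0.052]), 'gripper_force': np.float64(0.0), 'width': np.float64(0.999)}
scene 587.7608575022093 314.00659200893784 239.01261561077092 [ 0.918 -0.374  0.9  ] [-2.332 -1.008  0.353]
top 576.9363269170625 316.1121624860898 230.46835662946333 [ 3.760e-01 -1.000e-03  1.042e+00] [-2.126  2.178 -0.12 ]
```

View images.

View pics/scene0.png

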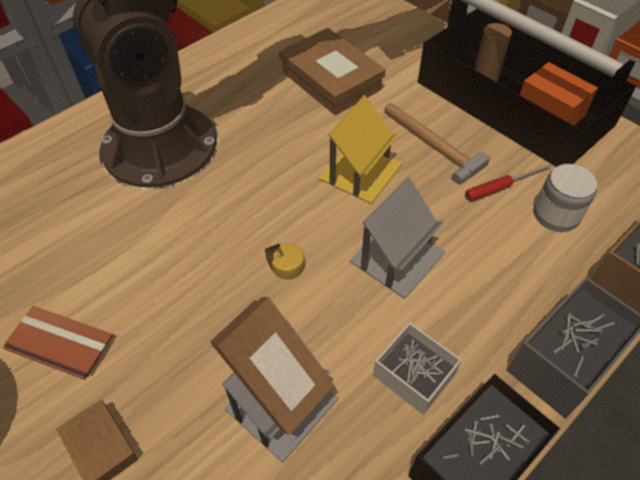

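View pics/top0.png

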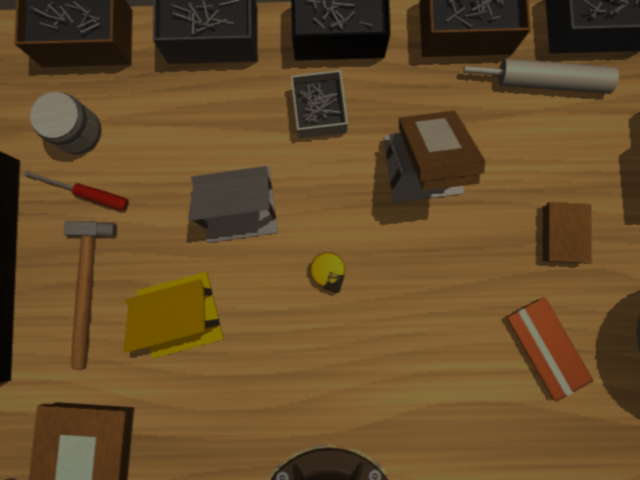

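The scene view shows the lidded box on its grey stand at about (275,365), the empty grey stand at (402,225), and the yellow decoy stand at (362,135). In the top view these sit at about (440,150), (235,200) and (170,315).

```bash
cat > h.py <<'E'
import numpy as np,cv2
from scipy.spatial.transform import Rotation as R
def load(n): return dict(np.load(n))
def world(im):
    z=im["z_map"].astype(float);v,u=np.mgrid[:480,:640]
    p=np.stack([(u-im["cx"])/im["fx"]*z,(v-im["cy"])/im["fy"]*z,z],-1)
    r=np.asarray(im["rotation"]);r=R.from_rotvec(r).as_matrix() if r.size==3 else r
    w=p@r.T+im["xyz"];w[z<=0]=np.nan
    return w
def plane(P,tol=.003,it=400):
    rng=np.random.default_rng(0);best=None
    for _ in range(it):
        a,b,c=P[rng.choice(len(P),3,False)];n=np.cross(b-a,c-a);l=np.linalg.norm(n)
        if l<1e-6: continue
        n/=l
        if abs(abs(n[2])-.707)>.12: continue
        k=abs((P-a)@n)<tol
        if best is None or k.sum()>best.sum(): best=k
    for _ in range(3):
        c=P[best].mean(0);n=np.linalg.svd(P[best]-c,full_matrices=False)[2][2];n*=np.sign(n[2])
        best=abs((P-c)@n)<tol
    return n,c,best
def rect(P,n,c):
    d=np.array([n[0],n[1],0]);yaw=np.arctan2(n[1],n[0])
    ey=np.array([-np.sin(yaw),np.cos(yaw),0]);ex=np.cross(ey,n) # ex downhill in plane
    q=np.c_[(P-c)@ex,(P-c)@ey]
    r=cv2.minAreaRect(q.astype(np.float32));bp=cv2.boxPoints(r)
    return ex,ey,r,c+bp[:,:1]*ex+bp[:,1:]*ey,c+r[0][0]*ex+r[0][1]*ey
E
python3 - <<'E'
from h import *
for n,rois in [("scene0.npz",dict(box=(205,290,340,440),emp=(355,175,445,260))),("top0.npz",dict(box=(380,100,490,200),emp=(185,160,280,245)))]:
    im=load(n);w=world(im);hsv=cv2.cvtColor(im["pixels"],cv2.COLOR_RGB2HSV)
    print(n,"bench z",np.nanmedian(w[...,2][250:400,250:300] if 0 else w[300:400,120:200,2]))
    for k,(a,b,c2,d) in rois.items():
        P=w[b:d,a:c2].reshape(-1,3);P=P[np.isfinite(P).all(1)&(P[:,2]>.04)]
        nn,c,kk=plane(P);Q=P[kk];ex,ey,r,cor,cen=rect(Q,nn,c)
        print(k,kk.sum(),"n",nn.round(3),"yaw",np.degrees(np.arctan2(nn[1],nn[0])).round(2),"size",np.round(r[1],4),"ang",round(r[2],2),"cen",cen.round(4));print(cor.round(4).tolist())
E
```

```text
scene0.npz bench z -0.0005196897359683317
box 7657 n [0.703 0.073 0.708] yaw 5.9 size [0.1684 0.0974] ang 0.19 cen [ 0.6309 -0.1872  0.1532]
[[0.5665, -0.1452, 0.2128], [0.5768, -0.242, 0.2126], [0.6952, -0.2292, 0.0936], [0.685, -0.1324, 0.0938]]
emp 3273 n [0.702 0.082 0.707] yaw 6.7 size [0.1008 0.1334] ang 0.4 cen [0.5558 0.1528 0.1043]
[[0.5123, 0.2145, 0.1403], [0.5285, 0.0821, 0.1396], [0.5993, 0.0911, 0.0683], [0.583, 0.2235, 0.069]]
top0.npz bench z 0.0016155786373170944
box 3427 n [0.701 0.073 0.709] yaw 5.96 size [0.1696 0.0971] ang 0.0 cen [ 0.6302 -0.1891  0.1527]
[[0.5654, -0.147, 0.2125], [0.5755, -0.2436, 0.2125], [0.6951, -0.2311, 0.0929], [0.685, -0.1345, 0.0929]]
emp 2822 n [0.697 0.082 0.713] yaw 6.7 size [0.1055 0.1308] ang 0.13 cen [0.5554 0.1515 0.1037]
[[0.5103, 0.2119, 0.1408], [0.5258, 0.082, 0.1406], [0.6004, 0.091, 0.0666], [0.585, 0.2209, 0.0668]]
```

The two views agree within 2 mm. The box lid's top centre is about (0.6305, -0.188, 0.153) with yaw 5.9°, and the empty seat is about (0.531, 0.149, 0.1287) with yaw 6.7°. The sizes and 45° normals match what was given, so I'll plan the swing over.

```bash
cat >> h.py <<'E'
import json
def Rm(phi,pitch,roll=0,alpha=0):
    "tool frame: azimuth phi, pitch angle of z from straight down (outward), roll about z"
    r=np.array([np.cos(phi),np.sin(phi),0]);t=np.array([-np.sin(phi),np.cos(phi),0]);k=np.array([0,0,1.])
    z=np.sin(pitch)*r-np.cos(pitch)*k;x=t
    return R.from_matrix(np.c_[x,np.cross(z,x),z])*R.from_rotvec([0,0,roll])
def rows(p,Rc,way):
    "way: list of (pos,Rot); returns rounded rows (split per 10), max 58mm, 10deg"
    out=[]
    p=np.array(p)
    for q,Rq in way:
        d=np.linalg.norm(q-p);a=(Rc.inv()*Rq).magnitude()
        n=max(1,int(np.ceil(max(d/.058,a/.172)-1e-6)))
        for i in range(n):
            f=1/(n-i)
            dp=Rc.inv().apply((q-p)*f);dr=(Rc.inv()*Rq).as_rotvec()*f
            dp=dp.round(3);dr=dr.round(3)
            p=p+Rc.apply(dp);Rc=Rc*R.from_rotvec(dr);out.append([*map(float,dp),*map(float,dr)])
    return out,p,Rc
def show(out):
    for i in range(0,len(out),10): print(json.dumps([[[v+0. for v in r] for r in out[i:i+10]]]))
def log(arm):
    s=arm.observe();open("log.txt","a").write(json.dumps({k:np.asarray(s[k]).tolist() for k in("clock","joints","position","ee_rot")})+"\n")
    print({k:np.round(s[k],3).tolist() for k in("clock","joints","position","ee_rot","force","width","gripper_force")});return s
E
python3 - <<'E'
from h import *
from cell import arm
s=log(arm)
way=[]
for ph,rr,z,pt in [(1.27,.62,.36,0),(.9,.58,.42,.2),(.5,.53,.42,.4),(.1,.5,.4,.6),(-.2,.5,.36,.785)]:
    way.append((np.array([rr*np.cos(ph),rr*np.sin(ph),z]),Rm(ph,pt)))
o,p,r=rows(s["position"],R.from_rotvec(s["ee_rot"]),way);print(len(o));show(o)
E
```

```text
{'clock': 0.1, 'joints': [-1.375, 0.435, 0.025, 1.574, -0.012, 1.134, -0.075], 'position': [0.184, 0.597, 0.245], 'ee_rot': [-0.468, -3.107, 0.002], 'force': [-0.446, -0.016, 0.141], 'width': 0.999, 'gripper_force': 0.0}
18
[[[-0.001, -0.002, -0.057, -0.001, 0.0, 0.001], [0.0, -0.003, -0.058, 0.0, 0.0, 0.001], [-0.042, -0.016, -0.012, -0.04, -0.007, 0.074], [-0.043, -0.012, -0.012, -0.04, -0.007, 0.074], [-0.044, -0.008, -0.012, -0.039, -0.008, 0.074], [-0.045, -0.005, -0.013, -0.04, -0.007, 0.073], [-0.044, -0.001, -0.012, -0.039, -0.008, 0.074], [-0.052, -0.022, -0.005, -0.049, -0.03, 0.096], [-0.054, -0.017, -0.004, -0.049, -0.029, 0.096], [-0.055, -0.012, -0.003, -0.05, -0.029, 0.095]]]
[[[-0.056, -0.007, -0.001, -0.05, -0.03, 0.095], [-0.049, -0.018, -0.002, -0.049, -0.048, 0.088], [-0.05, -0.014, -0.001, -0.049, -0.048, 0.088], [-0.051, -0.009, 0.001, -0.049, -0.048, 0.088], [-0.051, -0.004, 0.004, -0.05, -0.048, 0.088], [-0.049, -0.014, 0.007, -0.061, -0.064, 0.077], [-0.05, -0.01, 0.009, -0.061, -0.064, 0.077], [-0.05, -0.007, 0.012, -0.061, -0.064, 0.077]]]
```

Call:
arm_command(targets=[[[-0.001, -0.002, -0.057, -0.001, 0.0, 0.001], [0.0, -0.003, -0.058, 0.0, 0.0, 0.001], [-0.042, -0.016, -0.012, -0.04, -0.007, 0.074], [-0.043, -0.012, -0.012, -0.04, -0.007, 0.074], [-0.044, -0.008, -0.012, -0.039, -0.008, 0.074], [-0.045, -0.005, -0.013, -0.04, -0.007, 0.073], [-0.044, -0.001, -0.012, -0.039, -0.008, 0.074], [-0.052, -0.022, -0.005, -0.049, -0.03, 0.096], [-0.054, -0.017, -0.004, -0.049, -0.029, 0.096], [-0.055, -0.012, -0.003, -0.05, -0.029, 0.095]]])

```text
clock: 1.35
position: [0.44, 0.3025, 0.4208]
ee_rot: [1.374, 2.595, 0.458]
force: [1.1, -0.3, 0.8]
width: 1.0
gripper_force: 0.0
```

```bash
python3 -c "
from h import *
from cell import arm
log(arm)"
```

```text
{'clock': 1.35, 'joints': [-1.042, -0.042, 0.294, 1.795, 0.08, 1.04, -0.178], 'position': [0.44, 0.302, 0.421], 'ee_rot': [1.374, 2.595, 0.458], 'force': [1.135, -0.274, 0.781], 'width': 1.0, 'gripper_force': 0.0}
```

Call:
arm_command(targets=[[[-0.056, -0.007, -0.001, -0.05, -0.03, 0.095], [-0.049, -0.018, -0.002, -0.049, -0.048, 0.088], [-0.05, -0.014, -0.001, -0.049, -0.048, 0.088], [-0.051, -0.009, 0.001, -0.049, -0.048, 0.088], [-0.051, -0.004, 0.004, -0.05, -0.048, 0.088], [-0.049, -0.014, 0.007, -0.061, -0.064, 0.077], [-0.05, -0.01, 0.009, -0.061, -0.064, 0.077], [-0.05, -0.007, 0.012, -0.061, -0.064, 0.077]]])

```text
clock: 2.35
position: [0.4899, -0.1002, 0.3594]
ee_rot: [1.904, 1.552, 0.647]
force: [2.0, -1.1, 0.5]
width: 1.001
gripper_force: 0.0
```

```bash
python3 -c "
from h import *
from cell import arm
log(arm)"
```

```text
{'clock': 2.35, 'joints': [-0.428, -0.29, 0.314, 2.329, 0.774, 0.424, -0.902], 'position': [0.49, -0.1, 0.359], 'ee_rot': [1.904, 1.552, 0.647], 'force': [2.021, -1.134, 0.539], 'width': 1.001, 'gripper_force': 0.0}
```

```bash
cat > fit.py <<'E'
from h import *
from scipy.optimize import least_squares
import itertools
L=[json.loads(l) for l in open("log.txt")]
def fk(q,x,s):
    c,h,L1,L2,L3,a,b,d=x[:8]
    rz=lambda t:R.from_rotvec([0,0,t]);ry=lambda t:R.from_rotvec([0,t,0])
    p=np.array([0,0,h]);r=rz(c+s[0]*q[0])*ry(q[1])*rz(s[1]*q[2])
    p=p+r.apply([a,0,L1]);r=r*ry(q[3]);p=p+r.apply([-a,0,L2]);r=r*rz(s[2]*q[4])*ry(q[5])
    p=p+r.apply([b,0,0]);r=r*rz(s[3]*q[6]+d);return p+r.apply([0,0,L3]),r
def fit():
    best=None
    for s in itertools.product([1,-1],repeat=4):
      for d0 in (0,1.57,-1.57,3.14):
       for c0 in (0,2.6):
        def res(x):
            e=[]
            for l in L:
                p,r=fk(l["joints"],x,s);e+=list((p-l["position"])*3)+list((r.inv()*R.from_rotvec(l["ee_rot"])).as_rotvec())
            return np.r_[e,1e-3*x[5:7]]
        o=least_squares(res,[c0,.3,.45,.45,.3,0,0,d0])
        if best is None or o.cost<best[0]-1e-12: best=(o.cost,s,o.x,res(o.x))
    return best
if __name__=="__main__":
    b=fit();print(b[0],b[1],b[2].round(4).tolist());print(b[3].round(4));json.dump([b[1],b[2].tolist()],open("fk.json","w"))
E
python3 fit.py
```

```text
0.0023490152541854135 (-1, -1, -1, -1) [-0.0779, 0.3387, 0.5936, 0.4615, 0.4208, -0.0312, 0.0019, 1.5021]
[-0.0142  0.0027  0.0007 -0.     -0.0001 -0.0092 -0.0078  0.0183 -0.0034
 -0.0014  0.0268 -0.0044 -0.0029 -0.0036  0.0027 -0.0017  0.0551  0.0136
 -0.      0.    ]
```

```bash
cat >> h.py <<'E'
ez=np.array
YB,YS=np.radians(5.93),np.radians(6.7)
def dirs(y): c,s=np.cos(y),np.sin(y);k=.5**.5;return ez([k*c,k*s,-k]),ez([-s,c,0]),ez([k*c,k*s,k])
CB=ez([.6305,-.188,.1535]);SE=ez([.531,.149,.1287])
E
python3 - <<'E'
from h import *
from cell import arm
s=arm.observe();ex,ey,n=dirs(YB);g=CB-.050*ex-.021*n;print(g)
way=[(g-.13*ex+.03*n,Rm(YB,.785)),(g-.09*ex,Rm(YB,.785))]
o,p,r=rows(s["position"],R.from_rotvec(s["ee_rot"]),way);print(len(o));show(o)
E
```

```text
[ 0.58056407 -0.1931868   0.1740061 ]
4
[[[-0.031, -0.008, 0.026, 0.001, 0.071, -0.073], [-0.033, -0.01, 0.024, 0.0, 0.072, -0.072], [-0.034, -0.012, 0.022, 0.001, 0.071, -0.073], [0.0, -0.03, 0.04, 0.0, 0.0, 0.0]]]
```

Call:
arm_command(targets=[[[-0.031, -0.008, 0.026, 0.001, 0.071, -0.073], [-0.033, -0.01, 0.024, 0.0, 0.072, -0.072], [-0.034, -0.012, 0.022, 0.001, 0.071, -0.073]]])

```text
clock: 2.72
position: [0.5041, -0.1786, 0.3084]
ee_rot: [1.732, 1.798, 0.743]
force: [-0.5, -0.1, 3.2]
width: 1.001
gripper_force: 0.0
```

```bash
python3 -c "
from h import *
from cell import arm
log(arm)"
```

```text
{'clock': 2.725, 'joints': [-0.915, -0.412, 1.11, 2.346, 0.536, 0.248, -0.127], 'position': [0.504, -0.179, 0.308], 'ee_rot': [1.732, 1.798, 0.743], 'force': [-0.52, -0.059, 3.238], 'width': 1.001, 'gripper_force': 0.0}
```

Call:
arm_command(targets=[[[0.0, -0.03, 0.04, 0.0, 0.0, 0.0], [0, 0, 0, 0, 0, 0]]])

```text
clock: 2.98
position: [0.5068, -0.1788, 0.2773]
ee_rot: [1.737, 1.79, 0.734]
force: [0.9, 0.8, 0.1]
width: 1.0
gripper_force: 0.0
```

```bash
python3 -c "
from h import *
from cell import arm
log(arm)
im=arm.get_image('wrist');cv2.imwrite('pics/w1.png',im['pixels'][:,:,::-1]);np.savez('w1.npz',**im);print(im['T_tool_cam'].round(3))"; cat log.txt | wc -l
cat > fit2.py <<'E'
from fit import *
s=(-1,-1,-1,-1)
def fk2(q,x): return fk(np.asarray(q)+np.r_[0,x[8:13],0],x,s)
def run(L):
    def res(x):
        e=[]
        for l in L:
            p,r=fk2(l["joints"],x);e+=list((p-l["position"])*3)+list((r.inv()*R.from_rotvec(l["ee_rot"])).as_rotvec())
        return np.r_[e,1e-3*x[5:7],1e-3*x[8:]]
    o=least_squares(res,[0,.3,.5,.45,.3,0,0,1.57]+[0]*5);return o.x,res(o.x)
if __name__=="__main__":
    x,r=run(L);print(x.round(4).tolist());print(r.round(4));json.dump(x.tolist(),open("fk2.json","w"))
E
python3 fit2.py; python3 fit.py
```

```text
{'clock': 2.975, 'joints': [-1.027, -0.397, 1.247, 2.396, 0.814, 0.163, -0.384], 'position': [0.507, -0.179, 0.277], 'ee_rot': [1.737, 1.79, 0.734], 'force': [0.881, 0.786, 0.052], 'width': 1.0, 'gripper_force': 0.0}
[[ 0.    -0.961 -0.277  0.075]
 [ 1.     0.    -0.001 -0.   ]
 [ 0.001 -0.277  0.961 -0.139]
 [ 0.     0.     0.     1.   ]]
5
[-0.0623, 0.3134, 0.5852, 0.4306, 0.4221, 0.0123, 0.0084, 1.4728, -0.0372, 0.0333, 0.067, -0.0168, -0.0458]
[-0.0012  0.0041 -0.0064  0.0166 -0.0025 -0.0033 -0.0049  0.0039 -0.004
  0.0095  0.0037 -0.0024  0.0231 -0.0036  0.014  -0.0145  0.0148  0.013
 -0.0096  0.0033  0.0016 -0.0008  0.0035 -0.0026 -0.0166  0.0017 -0.0052
 -0.007  -0.0093 -0.0048  0.      0.     -0.      0.      0.0001 -0.
 -0.    ]
0.006258111154285076 (-1, -1, -1, -1) [-0.066, 0.3243, 0.5789, 0.4545, 0.4092, -0.01, 0.0173, 1.5171]
[-0.0355  0.0097 -0.0078 -0.     -0.0001 -0.0124 -0.0182  0.0343 -0.0047
 -0.001   0.0228 -0.0083  0.0317 -0.0078  0.0047 -0.0011  0.0467  0.007
 -0.0148  0.013   0.0038 -0.0013  0.0466  0.0069 -0.0233 -0.0104  0.004
 -0.0016  0.0465  0.0068 -0.      0.    ]
```

The wrist and elbow are up against their joint limits when the tool points straight down the slope. I'll take a few settled poses so the kinematic model can be fitted well enough to plan the approach and the flip.

```bash
python3 - <<'E'
from h import *
from cell import arm
s=arm.observe();p,r=s["position"],R.from_rotvec(s["ee_rot"])
for q,Q in [((.52,-.15,.42),Rm(-.2,.35)),((.6,-.1,.42),Rm(-.2,.3,.5)*R.from_euler('x',.3)),((.65,0,.42),Rm(.4,.3,1.)),((.62,.1,.38),Rm(.8,.6,.6)),((.6,.05,.42),Rm(-.6,.5,-.5))]:
    o,p,r=rows(p,r,[(np.array(q),Q)]);o.append([0]*6);print(len(o));show(o)
E
```

```text
4
[[[0.009, 0.036, -0.03, 0.144, -0.04, 0.066], [0.01, 0.031, -0.036, 0.145, -0.04, 0.065], [0.011, 0.025, -0.04, 0.144, -0.039, 0.065], [0.0, 0.0, 0.0, 0.0, 0.0, 0.0]]]
5
[[[0.016, 0.016, 0.006, 0.086, 0.016, 0.125], [0.018, 0.015, 0.005, 0.086, 0.015, 0.125], [0.02, 0.012, 0.004, 0.085, 0.016, 0.125], [0.021, 0.011, 0.003, 0.086, 0.015, 0.124], [0.0, 0.0, 0.0, 0.0, 0.0, 0.0]]]
3
[[[0.054, -0.012, 0.008, -0.09, 0.058, -0.046], [0.054, -0.01, 0.01, -0.091, 0.058, -0.047], [0.0, 0.0, 0.0, 0.0, 0.0, 0.0]]]
6
[[[0.011, -0.018, 0.008, -0.016, 0.068, -0.151], [0.013, -0.016, 0.009, -0.017, 0.068, -0.152], [0.015, -0.014, 0.01, -0.016, 0.068, -0.151], [0.016, -0.012, 0.01, -0.017, 0.068, -0.152], [0.016, -0.009, 0.012, -0.016, 0.068, -0.151], [0.0, 0.0, 0.0, 0.0, 0.0, 0.0]]]
6
[[[-0.005, -0.001, -0.012, 0.009, -0.138, 0.028], [-0.007, -0.001, -0.011, 0.009, -0.138, 0.028], [-0.009, 0.0, -0.011, 0.009, -0.138, 0.028], [-0.01, -0.001, -0.009, 0.008, -0.138, 0.029], [-0.012, 0.0, -0.007, 0.008, -0.138, 0.028], [0.0, 0.0, 0.0, 0.0, 0.0, 0.0]]]
```

Call:
arm_command(targets=[[[0.009, 0.036, -0.03, 0.144, -0.04, 0.066], [0.01, 0.031, -0.036, 0.145, -0.04, 0.065], [0.011, 0.025, -0.04, 0.144, -0.039, 0.065], [0.0, 0.0, 0.0, 0.0, 0.0, 0.0]]])

```text
clock: 3.52
position: [0.5209, -0.1561, 0.4051]
ee_rot: [2.139, 1.798, 0.381]
force: [-0.2, -0.1, 0.7]
width: 1.005
gripper_force: 0.0
```

```bash
python3 -c "
from h import *
from cell import arm
log(arm)"
```

```text
{'clock': 3.525, 'joints': [-1.11, -0.296, 1.064, 1.901, 0.401, 0.993, -0.338], 'position': [0.521, -0.156, 0.405], 'ee_rot': [2.139, 1.798, 0.381], 'force': [-0.184, -0.12, 0.661], 'width': 1.005, 'gripper_force': 0.0}
```

Call:
arm_command(targets=[[[0.016, 0.016, 0.006, 0.086, 0.016, 0.125], [0.018, 0.015, 0.005, 0.086, 0.015, 0.125], [0.02, 0.012, 0.004, 0.085, 0.016, 0.125], [0.021, 0.011, 0.003, 0.086, 0.015, 0.124], [0.0, 0.0, 0.0, 0.0, 0.0, 0.0]]])

```text
clock: 4.15
position: [0.5277, -0.0959, 0.4239]
ee_rot: [2.718, 1.463, 0.349]
force: [-0.7, -0.1, 0.2]
width: 1.004
gripper_force: 0.0
```

```bash
python3 -c "
from h import *
from cell import arm
log(arm)"
```

```text
{'clock': 4.15, 'joints': [-1.587, -0.437, 1.313, 1.7, 0.414, 1.333, -0.886], 'position': [0.528, -0.096, 0.424], 'ee_rot': [2.718, 1.463, 0.349], 'force': [-0.701, -0.051, 0.159], 'width': 1.004, 'gripper_force': 0.0}
```

Call:
arm_command(targets=[[[0.054, -0.012, 0.008, -0.09, 0.058, -0.046], [0.054, -0.01, 0.01, -0.091, 0.058, -0.047], [0.0, 0.0, 0.0, 0.0, 0.0, 0.0]]])

```text
clock: 4.53
position: [0.5684, 0.0094, 0.4224]
ee_rot: [2.509, 1.504, 0.606]
force: [0.3, -0.4, 0.3]
width: 1.005
gripper_force: 0.0
```

```bash
python3 -c "
from h import *
from cell import arm
log(arm)"
```

```text
{'clock': 4.525, 'joints': [-1.563, -0.348, 1.166, 1.836, 0.458, 1.037, -0.995], 'position': [0.568, 0.009, 0.422], 'ee_rot': [2.509, 1.504, 0.606], 'force': [0.321, -0.412, 0.286], 'width': 1.005, 'gripper_force': 0.0}
```

Call:
arm_command(targets=[[[0.011, -0.018, 0.008, -0.016, 0.068, -0.151], [0.013, -0.016, 0.009, -0.017, 0.068, -0.152], [0.015, -0.014, 0.01, -0.016, 0.068, -0.151], [0.016, -0.012, 0.01, -0.017, 0.068, -0.152], [0.016, -0.009, 0.012, -0.016, 0.068, -0.151], [0.0, 0.0, 0.0, 0.0, 0.0, 0.0]]])

```text
clock: 5.28
position: [0.5391, 0.098, 0.3694]
ee_rot: [1.63, 2.277, 0.933]
force: [0.7, 0.1, 0.1]
width: 1.001
gripper_force: 0.0
```

```bash
python3 -c "
from h import *
from cell import arm
log(arm)"
cat > fit3.py <<'E'
from h import *
from scipy.optimize import least_squares
# product of exponentials, zero pose axes: nominal S-R-S, small free corrections
def fk(q,x):
    w=[[0,0,-1],[0,1,0],[0,0,-1],[0,1,0],[0,0,-1],[0,1,0],[0,0,-1]]
    r=R.from_rotvec(x[0:3]);p=np.array([0,0,x[3]])
    d=x[4:25].reshape(7,3);t=x[25:39].reshape(7,2)
    for i in range(7):
        a=np.array(w[i],float)
        a=a+(np.array([t[i,0],t[i,1],0]) if abs(a[2])>.5 else np.array([t[i,0],0,t[i,1]]))
        r=r*R.from_rotvec(a/np.linalg.norm(a)*(q[i]));p=p+r.apply(d[i])
    return p,r*R.from_rotvec(x[39:42])
x0=np.zeros(42);x0[3]=.32;d=x0[4:25].reshape(7,3);d[2,2]=.58;d[4,2]=.45;d[6,2]=.42;x0[41]=1.57
free=np.zeros(42);free[[3]]=1
def run(L,lam_t=.3,lam_d=.1,excl=()):
    sig=np.zeros(42);sig[0:2]=.02;sig[2]=.1;sig[3]=.1;sig[4:25]=.03;sig[[4+8,4+14,4+20]]=.2;sig[25:39]=.02;sig[39:42]=[.03,.03,.3]
    def res(x):
        e=[]
        for i,l in enumerate(L):
            if i in excl: continue
            p,r=fk(l["joints"],x);e+=list((p-l["position"])/.002)+list((r.inv()*R.from_rotvec(l["ee_rot"])).as_rotvec()/.005)
        return np.r_[e,(x-x0)/sig]
    o=least_squares(res,x0);return o.x
if __name__=="__main__":
    L=[json.loads(l) for l in open("log.txt")]
    x=run(L)
    for l in L:
        p,r=fk(l["joints"],x);print(((p-l["position"])*1000).round(1),np.degrees((r.inv()*R.from_rotvec(l["ee_rot"])).as_rotvec()).round(2))
    print(x[:4].round(3),"\n",x[4:25].reshape(7,3).round(3).tolist(),"\n",x[25:39].round(3).tolist(),x[39:].round(3))
    # leave one out
    for i in (4,6,8):
        y=run(L,excl=(i,));p,r=fk(L[i]["joints"],y);print("loo",i,((p-L[i]["position"])*1000).round(1),np.degrees((r.inv()*R.from_rotvec(L[i]["ee_rot"])).as_rotvec()).round(2))
    np.save("fk3.npy",x)
E
python3 fit3.py
```

```text
{'clock': 5.275, 'joints': [-1.471, -0.433, 1.081, 2.111, 0.288, 0.605, -0.158], 'position': [0.539, 0.098, 0.369], 'ee_rot': [1.63, 2.277, 0.933], 'force': [0.719, 0.059, 0.097], 'width': 1.001, 'gripper_force': 0.0}
[-0. -0.  0.] [ 0. -0. -0.]
[ 0.1  0.1 -0. ] [ 0.  0. -0.]
[-0.   0.1  0. ] [-0.    0.01  0.  ]
[-0.  0. -0.] [-0.  0. -0.]
[-0. -0.  0.] [-0. -0. -0.]
[-0.  -0.1 -0. ] [-0.01 -0.    0.  ]
[-0.  0.  0.] [-0. -0.  0.]
[-0. -0.  0.] [ 0. -0.  0.]
[ 0.   0.1 -0.1] [0. 0. 0.]
[ 0.    -0.    -0.     0.277] 
 [[0.0, -0.018, -0.004], [-0.0, -0.018, -0.0], [0.0, -0.008, 0.558], [0.0, -0.008, -0.0], [0.0, -0.0, 0.429], [-0.0, -0.0, -0.002], [0.0, -0.0, 0.353]] 
 [0.0, -0.0, -0.0, -0.0, 0.0, -0.0, 0.0, -0.0, -0.0, 0.0, 0.0, -0.0, 0.0, 0.0] [-0.    0.    1.57]
loo 4 [-0.  -0.   0.1] [-0.01 -0.   -0.  ]
loo 6 [-0.1  0.1  0.1] [-0.   -0.01  0.01]
loo 8 [ 0.   0.2 -0.2] [-0.  0. -0.]
```

```bash
cat > sim.py <<'E'
from fit3 import fk
from h import *
X=np.load("fk3.npy")
lo=ez([-2.62,-.44,-1.27,.08,-1.32,.12,-2.74]);hi=ez([2.62,2.09,1.32,2.57,4.46,2,2.74])
def jac(q):
    p0,r0=fk(q,X);J=np.zeros((6,7))
    for i in range(7):
        d=np.zeros(7);d[i]=1e-5;p,r=fk(q+d,X);J[:3,i]=(p-p0)/1e-5;J[3:,i]=(r*r0.inv()).as_rotvec()/1e-5
    return p0,r0,J
def step(q,p,r,lam=.02,n=6,w=np.ones(7),k=0,q0=None,cap=1e9):
    "move joints to pose p,r: damped min-norm with clamping"
    for _ in range(n):
        p0,r0,J=jac(q);e=np.r_[p-p0,(r*r0.inv()).as_rotvec()]
        act=np.ones(7,bool)
        for _ in range(4):
            Ja=J[:,act]*w[act];Jp=Ja.T@np.linalg.inv(Ja@Ja.T+lam**2*np.eye(6))
            dq=np.zeros(7);dq[act]=w[act]*(Jp@e)
            if k: 
                z=np.zeros(7);z[act]=((np.eye(act.sum())-Jp@Ja)@(k*(q0-q)[act]));dq+=z
            bad=act&(((q+dq)>hi+1e-9)|((q+dq)<lo-1e-9))
            if not bad.any(): break
            q=np.where(bad,np.clip(q+dq,lo,hi),q);act&=~bad
            p0,r0,J=jac(q);e=np.r_[p-p0,(r*r0.inv()).as_rotvec()]
        q=np.clip(q+dq,lo,hi)
    return q
def follow(q,rws,**kw):
    p,r=fk(q,X);out=[]
    for d in rws:
        p=p+r.apply(d[:3]);r=r*R.from_rotvec(d[3:]);q=step(q,p,r,**kw);out.append(q)
    return np.array(out),p,r
E
cat > t.py <<'E'
from sim import *
L=[json.loads(l) for l in open("log.txt")];J=[ez(l["joints"]) for l in L]
A=[[-0.001, -0.002, -0.057, -0.001, 0.0, 0.001], [0.0, -0.003, -0.058, 0.0, 0.0, 0.001], [-0.042, -0.016, -0.012, -0.04, -0.007, 0.074], [-0.043, -0.012, -0.012, -0.04, -0.007, 0.074], [-0.044, -0.008, -0.012, -0.039, -0.008, 0.074], [-0.045, -0.005, -0.013, -0.04, -0.007, 0.073], [-0.044, -0.001, -0.012, -0.039, -0.008, 0.074], [-0.052, -0.022, -0.005, -0.049, -0.03, 0.096], [-0.054, -0.017, -0.004, -0.049, -0.029, 0.096], [-0.055, -0.012, -0.003, -0.05, -0.029, 0.095]]
B=[[0.011, -0.018, 0.008, -0.016, 0.068, -0.151], [0.013, -0.016, 0.009, -0.017, 0.068, -0.152], [0.015, -0.014, 0.01, -0.016, 0.068, -0.151], [0.016, -0.012, 0.01, -0.017, 0.068, -0.152], [0.016, -0.009, 0.012, -0.016, 0.068, -0.151]]
C=[[0.009, 0.036, -0.03, 0.144, -0.04, 0.066], [0.01, 0.031, -0.036, 0.145, -0.04, 0.065], [0.011, 0.025, -0.04, 0.144, -0.039, 0.065]]
for nm,rw,i,j in (("A",A,0,1),("B",B,7,8),("C",C,4,5)):
    for lam in (.01,.05,.1):
        q,p,r=follow(J[i],rw,lam=lam);pp,rr=fk(q[-1],X)
        print(nm,lam,q[-1].round(2),"actual",J[j].round(2),"poserr sim",np.linalg.norm(pp-p).round(3),"act",np.linalg.norm(fk(J[j],X)[0]-p).round(3),np.degrees((r.inv()*fk(J[j],X)[1]).magnitude()).round(1))
E
python3 t.py
```

```text
A 0.01 [-1.04 -0.04  0.29  1.79  0.08  1.04 -0.18] actual [-1.04 -0.04  0.29  1.8   0.08  1.04 -0.18] poserr sim 0.0 act 0.002 0.3
A 0.05 [-1.04 -0.04  0.29  1.79  0.08  1.04 -0.18] actual [-1.04 -0.04  0.29  1.8   0.08  1.04 -0.18] poserr sim 0.0 act 0.002 0.3
A 0.1 [-1.04 -0.04  0.29  1.79  0.08  1.04 -0.18] actual [-1.04 -0.04  0.29  1.8   0.08  1.04 -0.18] poserr sim 0.0 act 0.002 0.3
B 0.01 [-1.48 -0.44  1.08  2.11  0.31  0.61 -0.18] actual [-1.47 -0.43  1.08  2.11  0.29  0.6  -0.16] poserr sim 0.0 act 0.005 0.7
B 0.05 [-1.48 -0.44  1.08  2.11  0.31  0.61 -0.18] actual [-1.47 -0.43  1.08  2.11  0.29  0.6  -0.16] poserr sim 0.0 act 0.005 0.7
B 0.1 [-1.48 -0.44  1.08  2.11  0.31  0.61 -0.18] actual [-1.47 -0.43  1.08  2.11  0.29  0.6  -0.16] poserr sim 0.0 act 0.005 0.7
C 0.01 [-1.11 -0.22  1.11  1.82  0.29  1.08 -0.26] actual [-1.11 -0.3   1.06  1.9   0.4   0.99 -0.34] poserr sim 0.0 act 0.015 4.4
C 0.05 [-1.21 -0.29  1.14  1.82  0.38  1.11 -0.35] actual [-1.11 -0.3   1.06  1.9   0.4   0.99 -0.34] poserr sim 0.0 act 0.015 4.4
C 0.1 [-1.22 -0.29  1.14  1.82  0.39  1.12 -0.36] actual [-1.11 -0.3   1.06  1.9   0.4   0.99 -0.34] poserr sim 0.0 act 0.015 4.4
```

```bash
cat > plan.py <<'E'
from sim import *
def toolB(al,f,gx=-.050,gy=0,gz=-.021):
    "tool pose in lid frame (origin lid top centre, x downhill end, z out of lid)"
    z=ez([np.cos(al),np.sin(al),0]);y=ez([0,0,f*1.]);x=np.cross(y,z);return ez([gx,gy,gz]),R.from_matrix(np.c_[x,y,z])
def lidpose(where):
    if where=="box": ex,ey,n=dirs(YB);return CB,R.from_matrix(np.c_[ex,ey,n])
    ex,ey,n=dirs(YS);return SE,R.from_matrix(np.c_[ex,-ey,-n])
def tcp(where,al,f,back=0,**k):
    t,r=toolB(al,f,**k);P,Q=lidpose(where);return P+Q.apply(t-back*r.as_matrix()[:,2]),Q*r
def gyof(al): return -.025*np.sign(al)*min(1,abs(al)/.5)
def iks(p,r,N=40,seed=0):
    rng=np.random.default_rng(seed);S=[]
    for _ in range(N):
        q=step(rng.uniform(lo,hi),p,r,lam=.05,n=40)
        p1,r1=fk(q,X)
        if np.linalg.norm(p1-p)<.001 and (r.inv()*r1).magnitude()<.005: S.append(q)
    return S
mar=lambda q:np.minimum(q-lo,hi-q).min()
if __name__=="__main__":
    from multiprocessing import Pool
    def job(a):
        al,f,w,b=a;S=iks(*tcp(w,np.radians(al),f,back=b,gy=gyof(np.radians(al))))
        S.sort(key=mar);return a,len(S),(mar(S[-1]).round(2),S[-1].round(2).tolist()) if S else None
    jobs=[(al,f,w,b) for al in range(-75,76,15) for f in (1,-1) for w in("box","seat") for b in (0,)]
    with Pool() as P:
        for r in P.imap(job,jobs): print(*r)
E
nproc; export OMP_NUM_THREADS=1; time python3 plan.py
```

```text
4
(-75, 1, 'box', 0) 10 (np.float64(0.46), [-0.59, 0.83, 0.22, 2.11, 1.34, 1.27, -2.13])
(-75, 1, 'seat', 0) 12 (np.float64(0.38), [0.93, 1.05, -0.89, 1.96, -0.81, 0.91, -1.49])
(-75, -1, 'box', 0) 11 (np.float64(0.48), [-0.34, 0.82, -0.12, 2.09, 1.42, 1.51, 0.99])
(-75, -1, 'seat', 0) 9 (np.float64(0.24), [1.01, 1.13, -1.03, 1.96, -0.66, 0.82, 1.51])
(-60, 1, 'box', 0) 5 (np.float64(0.33), [-0.17, 0.68, -0.31, 2.24, 1.6, 1.38, -2.16])
(-60, 1, 'seat', 0) 8 (np.float64(0.31), [0.98, 0.89, -0.93, 2.13, -1.01, 0.65, -1.38])
(-60, -1, 'box', 0) 5 (np.float64(0.34), [-0.09, 0.69, -0.41, 2.23, 1.62, 1.45, 0.99])
(-60, -1, 'seat', 0) 6 (np.float64(0.29), [0.97, 0.88, -0.91, 2.13, -1.03, 0.66, 1.78])
(-45, 1, 'box', 0) 7 (np.float64(0.22), [0.03, 0.53, -0.42, 2.35, 1.81, 1.16, -2.14])
(-45, 1, 'seat', 0) 8 (np.float64(0.05), [1.08, 0.83, -1.16, 2.28, -1.27, 0.26, -1.24])
(-45, -1, 'box', 0) 7 (np.float64(0.23), [0.14, 0.56, -0.56, 2.34, 1.81, 1.23, 1.03])
(-45, -1, 'seat', 0) 5 (np.float64(0.04), [1.11, 0.88, -1.23, 2.28, -1.1, 0.19, 1.74])
(-30, 1, 'box', 0) 12 (np.float64(0.09), [0.78, 0.
[... 2040 characters left out ...]
at64(0.59), [1.02, 0.96, -0.46, 1.48, -0.73, 1.39, 1.59])
(60, 1, 'seat', 0) 15 (np.float64(0.61), [-1.11, 0.75, 0.14, 1.93, 0.92, 1.39, 1.17])
(60, -1, 'box', 0) 9 (np.float64(0.61), [1.12, 1.01, -0.66, 1.47, -0.59, 1.32, -1.67])
(60, -1, 'seat', 0) 9 (np.float64(0.63), [-1.22, 0.77, 0.3, 1.94, 0.86, 1.3, -1.91])
(75, 1, 'box', 0) 7 (np.float64(0.41), [1.13, 1.24, -0.86, 1.25, -0.41, 1.56, 1.31])
(75, 1, 'seat', 0) 16 (np.float64(0.57), [-1.44, 1.06, 0.75, 1.79, 0.53, 1.3, 1.54])
(75, -1, 'box', 0) 11 (np.float64(0.43), [1.1, 1.21, -0.79, 1.25, -0.47, 1.57, -1.79])
(75, -1, 'seat', 0) 7 (np.float64(0.5), [-1.47, 1.1, 0.82, 1.79, 0.49, 1.27, -1.55])
real	1m36.896s
user	6m13.988s
sys	0m0.182s
```

```bash
cat > mp.py <<'E'
from plan import *
AL=np.radians(45);G=dict(gx=-.055,gy=-.025)
vm=.7*ez([2.22,2.22,3.01,3.01,3.14,3.14,3.14])/8
def jrows(qa,qb,frac=.8):
    "rows tracing the joint-space line, <=55mm,<=9.8deg,<=frac of the 70% joint speed"
    n=int(np.ceil((abs(qb-qa)/vm).max()/frac))
    while 1:
        P=[fk(qa+(qb-qa)*t,X) for t in np.linspace(0,1,n+1)]
        d=max(np.linalg.norm(P[i+1][0]-P[i][0]) for i in range(n));a=max((P[i][1].inv()*P[i+1][1]).magnitude() for i in range(n))
        if d<.055 and a<.171: break
        n+=1
    o=[];p,r=P[0]
    for q,Q in P[1:]:
        dp=r.inv().apply(q-p).round(3);dr=(r.inv()*Q).as_rotvec().round(3);p=p+r.apply(dp);r=r*R.from_rotvec(dr);o.append([*map(float,dp),*map(float,dr)])
    return o
def rep(q0,o,nm):
    q,p,r=follow(q0,o,n=4,lam=.03);st=abs(np.diff(np.vstack([q0,q]),axis=0))/vm
    pz=[fk(a,X)[0] for a in q];p1,r1=fk(q[-1],X)
    print(nm,len(o),"end",q[-1].round(2).tolist(),"minmar",min(map(mar,q)).round(2),"step",st.max().round(2),"minz",min(a[2] for a in pz).round(3),"err",np.linalg.norm(p1-p).round(4),(r.inv()*r1).magnitude().round(3));return q[-1]
E
cat > t2.py <<'E'
from mp import *
q0=ez(json.loads(open("log.txt").read().split("\n")[-2])["joints"])
for f,g,s in ((1,[1.16,.84,-.63,1.68,-.68,1.04,1.55],[-.71,.62,-.42,2.07,1.18,1.45,1.0]),(-1,[1.19,.86,-.69,1.67,-.63,1.02,-1.63],[-.62,.65,-.55,2.06,1.21,1.52,-2.16])):
    for dj3 in (0,.4):
        qg=step(ez(g)+[ -dj3,0,dj3,0,0,0,0],*tcp("box",AL,f,back=.1,**G),n=30)
        q=rep(q0,jrows(q0,qg),f"f{f} to pre {qg.round(2)}\n")
        p,r=fk(q,X);o,_,_=rows(p,r,[tcp("box",AL,f,**G)]);q=rep(q,o,"grasp")
        p,r=fk(q,X);n=dirs(YB)[2];o,_,_=rows(p,r,[(p+.08*n,r)]);q=rep(q,o,"lift")
        n=dirs(YS)[2];T=tcp("seat",AL,f,**G)
        qs=step(ez(s),T[0]+.06*n,T[1],n=30)
        q=rep(q,jrows(q,qs),f"transfer {qs.round(2)}\n");p,r=fk(q,X);o,_,_=rows(p,r,[T]);q=rep(q,o,"down")
        p,r=fk(q,X);o,_,_=rows(p,r,[(p-.1*r.as_matrix()[:,2],r)]);q=rep(q,o,"retreat")
E
python3 t2.py
```

```text
Traceback (most recent call last):
  File "t2.py", line 6, in <module>
    q=rep(q0,jrows(q0,qg),f"f{f} to pre {qg.round(2)}\n")
  File "mp.py", line 19, in rep
    print(nm,len(o),"end",q[-1].round(2).tolist(),"minmar",min(map(mar,q)).round(2),"step",st.max().round(2),"minz",min(a[2] for a in pz).round(3),"err",np.linalg.norm(p1-p).round(4),(r.inv()*r1).magnitude().round(3));return q[-1]
                                                                                                                                                                                       ^^^^^^^^^^^^^^^^^^^^^^^^^^^^^^
AttributeError: 'float' object has no attribute 'round'
```

```bash
sed -i 's/(r.inv()\*r1).magnitude().round(3))/np.round((r.inv()*r1).magnitude(),3))/' mp.py; python3 t2.py
```

```text
f1 to pre [ 1.25  0.8  -0.6   1.57 -0.63  1.25  1.51]
 18 end [-0.82, -0.44, 1.32, 2.14, -0.62, 1.09, 1.19] minmar 0.0 step 1.2 minz 0.3 err 0.3079 0.107
grasp 6 end [-0.91, -0.44, 1.32, 2.23, -0.68, 0.94, 1.22] minmar 0.0 step 0.12 minz 0.372 err 0.3106 0.107
lift 2 end [-1.01, -0.41, 1.32, 2.07, -0.67, 0.98, 1.07] minmar 0.0 step 0.36 minz 0.4 err 0.0002 0.0
transfer [-0.66  0.57 -0.41  1.98  1.18  1.46  1.16]
 22 end [-1.32, 0.57, 0.49, 2.04, 0.94, 1.04, 1.35] minmar 0.08 step 0.34 minz 0.225 err 0.0 0.0
down 2 end [-1.37, 0.62, 0.47, 2.13, 0.94, 1.0, 1.22] minmar 0.44 step 0.25 minz 0.183 err 0.0 0.0
retreat 2 end [-1.5, 0.54, 0.43, 2.05, 0.81, 1.2, 1.29] minmar 0.48 step 0.38 minz 0.208 err 0.0 0.0
f1 to pre [ 1.08  0.74 -0.3   1.58 -0.8   1.35  1.65]
 17 end [-0.82, -0.44, 1.32, 2.13, -0.62, 1.09, 1.19] minmar 0.0 step 0.78 minz 0.314 err 0.3081 0.107
grasp 6 end [-0.91, -0.44, 1.32, 2.23, -0.68, 0.94, 1.22] minmar 0.0 step 0.13 minz 0.372 err 0.3107 0.107
lift 2 end [-1.01, -0.41, 1.32, 2.07, -0.67, 0.98, 1.07] minmar 0.0 step 0.35 minz 0.4 err 0.0002 0.0
transfer [-0.66  0.57
[... 1038 characters left out ...]
to pre [ 1.12  0.75 -0.38  1.58 -0.76  1.32 -1.52]
 23 end [0.38, 0.88, 0.88, 1.65, -1.29, 1.93, -1.1] minmar 0.03 step 0.67 minz 0.208 err 0.0 0.0
grasp 2 end [0.34, 0.85, 0.69, 1.76, -1.32, 1.7, -1.11] minmar 0.0 step 0.56 minz 0.178 err 0.0 0.0
lift 2 end [0.33, 0.78, 0.62, 1.63, -1.32, 1.67, -1.3] minmar 0.0 step 0.36 minz 0.206 err 0.0 0.0
transfer [-0.57  0.6  -0.54  1.97  1.21  1.53 -2.  ]
 25 end [-1.34, 0.58, 0.52, 2.04, 0.93, 1.02, -1.78] minmar 0.09 step 0.39 minz 0.158 err 0.0 0.0
down 2 end [-1.39, 0.63, 0.5, 2.13, 0.93, 0.98, -1.91] minmar 0.44 step 0.25 minz 0.182 err 0.0 0.0
retreat 2 end [-1.52, 0.55, 0.46, 2.05, 0.8, 1.19, -1.84] minmar 0.48 step 0.39 minz 0.207 err 0.0 0.0
```

```bash
cat > t3.py <<'E'
from mp import *
from multiprocessing import Pool
q0=ez(json.loads(open("log.txt").read().split("\n")[-2])["joints"])
gs={1:ez([1.16,.84,-.63,1.68,-.68,1.04,1.55]),-1:ez([1.19,.86,-.69,1.67,-.63,1.02,-1.63])}
ss={1:ez([-.71,.62,-.42,2.07,1.18,1.45,1.0]),-1:ez([-.62,.65,-.55,2.06,1.21,1.52,-2.16])}
def sim(q,o,M):
    Q,p,r=follow(q,o,n=3,lam=.03);p1,r1=fk(Q[-1],X);st=(abs(np.diff(np.vstack([q,Q]),axis=0))/vm).max()
    P=ez([fk(a,X)[0] for a in Q])
    M.append((min(map(mar,Q)),st,np.linalg.norm(p1-p)+(r.inv()*r1).magnitude(),P[:,2].min(),len(o)));return Q[-1]
def job(seed):
    rng=np.random.default_rng(seed);f=1 if seed%2 else -1;M=[]
    qv=ez([rng.uniform(-1.2,1.2),rng.uniform(.3,1.1),rng.uniform(-.6,.6),rng.uniform(.8,1.8),rng.uniform(-.8,.6),rng.uniform(.6,1.5),rng.uniform(-1.5,1.5)])
    pv=fk(qv,X)[0]
    if pv[2]<.33 or np.hypot(*pv[:2])>.85: return None
    q=sim(q0,jrows(q0,qv),M)
    if M[-1][2]>.01: return None
    qg=step(gs[f],*tcp("box",AL,f,back=.1,**G),n=15);q=sim(q,jrows(q,qg) if 0 else rows(*fk(q,X),[fk(qg,X)])[0],M)
    qp=q
    q=sim(q,rows(*fk(q,X),[tcp("box",AL,f,**G)])[0],M);qgr=q
    n=dirs(YB)[2];p,r=fk(q,X);q=sim(q,rows(p,r,[(p+.08*n,r)])[0],M)
    n=dirs(YS)[2];T=tcp("seat",AL,f,**G);qs=step(ss[f],T[0]+.06*n,T[1],n=15);q=sim(q,jrows(q,qs),M)
    q=sim(q,rows(*fk(q,X),[T])[0],M)
    M=ez(M)
    if M[:,2].max()>.005 or M[:2,3].min()<.17: return None
    return M[1:,0].min(),M[0,0],M[:,1].max(),M[:,3].min(),M[:,4].sum(),f,seed,qv.round(2).tolist(),qp.round(2).tolist(),q.round(2).tolist(),M[:,0].round(2).tolist(),M[:,3].round(2).tolist()
if __name__=="__main__":
    with Pool(4) as P: res=[r for r in P.map(job,range(260),chunksize=4) if r]
    res.sort(key=lambda r:-r[0]);print(len(res))
    for r in res[:6]: print(*[np.round(a,2).tolist() if np.isscalar(a) else a for a in r])
E
time timeout 560 python3 t3.py
```

```text
15
0.22 0.08 1.25 0.13 57.0 1 27 [0.47, 0.55, -0.45, 1.12, 0.5, 1.31, -1.47] [0.85, 0.71, 0.06, 1.61, -0.97, 1.49, 1.79] [-0.92, 0.58, -0.14, 2.09, 1.1, 1.3, 1.06] [0.08, 0.22, 0.27, 0.26, 0.35, 0.48] [0.39, 0.23, 0.18, 0.21, 0.13, 0.18]
0.17 0.01 0.81 0.14 59.0 1 225 [0.25, 0.65, 0.6, 1.03, 0.12, 1.42, -0.3] [0.73, 0.72, 0.25, 1.62, -1.05, 1.57, 1.85] [-1.05, 0.57, 0.03, 2.1, 1.07, 1.22, 1.09] [0.01, 0.24, 0.19, 0.17, 0.26, 0.47] [0.39, 0.23, 0.18, 0.21, 0.14, 0.18]
0.11 0.09 1.87 0.13 49.0 1 237 [-0.05, 0.37, -0.35, 1.59, 0.35, 0.68, -1.36] [0.86, 0.71, 0.05, 1.61, -0.97, 1.48, 1.79] [-0.92, 0.58, -0.15, 2.09, 1.11, 1.31, 1.06] [0.09, 0.11, 0.27, 0.26, 0.35, 0.48] [0.34, 0.23, 0.18, 0.21, 0.13, 0.18]
0.08 0.0 1.62 0.14 57.0 1 163 [0.74, 0.32, 0.08, 1.6, -0.45, 1.05, -0.39] [0.6, 0.75, 0.46, 1.63, -1.13, 1.67, 1.92] [-1.22, 0.59, 0.26, 2.12, 1.01, 1.1, 1.15] [0.0, 0.13, 0.1, 0.08, 0.17, 0.45] [0.33, 0.23, 0.18, 0.21, 0.14, 0.18]
0.01 0.01 1.37 0.15 51.0 1 203 [0.67, 0.58, -0.5, 1.03, -0.36, 1.38, 0.35] [0.5, 0.79, 0.63, 1.64, -1.19, 1.77, 1.97] [-1.4, 0.63, 0.51, 2.13, 0.93, 0.98, 1.23] [0.01, 0.12, 0.04, 0.01, 0.09, 0.44] [0.41, 0.23, 0.18, 0.21, 0.15, 0.18]
0.0 0.05 1.06 0.15 58.0 1 111 [-0.83, 0.44, 0.01, 1.46, 0.27, 0.7, 0.89] [0.49, 0.8, 0.65, 1.64, -1.2, 1.78, 1.98] [-1.42, 0.64, 0.53, 2.13, 0.92, 0.96, 1.24] [0.05, 0.12, 0.03, 0.0, 0.09, 0.44] [0.35, 0.23, 0.18, 0.21, 0.15, 0.18]
real	0m5.687s
user	0m20.059s
sys	0m0.102s
```

```bash
python3 - <<'E'
s=open("t3.py").read()
s=s.replace("q=sim(q,jrows(q,qs),M)\n    q=sim(q,rows(*fk(q,X),[T])[0],M)","""
    qm=(q+qs)/2;pm,rm=fk(qm,X);pm=ez([pm[0],pm[1],.32]);qm=step(qm,pm,rm,n=15)
    q=sim(q,jrows(q,qm),M);q=sim(q,jrows(q,qs),M);q=sim(q,rows(*fk(q,X),[T])[0],M)""")
s=s.replace("if M[:,2].max()>.005 or","if M[:,2].max()>.005 or M[:,1].max()>.97 or")
s=s.replace("range(260)","range(12000)").replace("-r[0])","-(r[0]+min(r[1],.15)))")
open("t3.py","w").write(s)
E
time timeout 570 python3 t3.py
```

```text
494
0.19 0.06 0.95 0.18 61.0 1 2477 [0.34, 0.64, 0.04, 0.93, 0.45, 1.5, -0.97] [0.82, 0.71, 0.11, 1.61, -0.99, 1.51, 1.81] [-0.78, 0.6, -0.33, 2.08, 1.15, 1.4, 1.02] [0.06, 0.28, 0.25, 0.24, 0.19, 0.22, 0.49] [0.4, 0.23, 0.18, 0.21, 0.24, 0.22, 0.18]
0.18 0.06 0.94 0.18 53.0 1 3159 [-0.11, 0.37, 0.53, 1.67, 0.55, 0.81, -0.03] [0.77, 0.72, 0.19, 1.62, -1.02, 1.55, 1.83] [-0.83, 0.59, -0.27, 2.08, 1.13, 1.37, 1.04] [0.06, 0.3, 0.21, 0.2, 0.18, 0.21, 0.49] [0.36, 0.23, 0.18, 0.21, 0.24, 0.23, 0.18]
0.2 0.04 0.64 0.18 73.0 1 3847 [1.14, 0.52, -0.15, 1.11, 0.6, 1.27, -0.71] [0.84, 0.71, 0.07, 1.61, -0.98, 1.5, 1.79] [-0.76, 0.6, -0.36, 2.08, 1.15, 1.41, 1.02] [0.04, 0.29, 0.26, 0.25, 0.2, 0.23, 0.49] [0.39, 0.23, 0.18, 0.21, 0.24, 0.22, 0.18]
0.15 0.08 0.84 0.18 52.0 1 9733 [0.07, 0.51, -0.08, 1.3, 0.54, 1.46, -0.13] [0.69, 0.73, 0.32, 1.63, -1.07, 1.6, 1.87] [-0.91, 0.58, -0.16, 2.09, 1.11, 1.31, 1.05] [0.08, 0.25, 0.16, 0.15, 0.16, 0.2, 0.48] [0.35, 0.23, 0.18, 0.21, 0.24, 0.22, 0.18]
0.18 0.05 0.87 0.18 63.0 1 5283 [0.55, 0.46, 0.14, 0.94, 0.41, 1.29, -0.72] [0.75, 0.72, 0.23, 1.62, -1.04, 1.56, 1.85] [-0.85, 0.59, -0.24, 2.09, 1.13, 1.35, 1.04] [0.05, 0.23, 0.2, 0.18, 0.18, 0.21, 0.48] [0.4, 0.23, 0.18, 0.21, 0.24, 0.22, 0.18]
0.18 0.04 0.73 0.18 63.0 1 4635 [0.85, 0.37, 0.12, 1.52, 0.42, 1.25, -0.68] [0.76, 0.72, 0.2, 1.62, -1.03, 1.55, 1.84] [-0.83, 0.59, -0.26, 2.08, 1.13, 1.36, 1.04] [0.04, 0.2, 0.21, 0.19, 0.18, 0.21, 0.49] [0.34, 0.23, 0.18, 0.21, 0.24, 0.22, 0.18]
real	6m53.598s
user	26m17.600s
sys	0m0.441s
```

```bash
cat > t4.py <<'E'
from mp import *
q0=ez(json.loads(open("log.txt").read().split("\n")[-2])["joints"]);qv=ez([-.11,.37,.53,1.67,.55,.81,-.03])
o=jrows(q0,qv);show(o);q=rep(q0,o,"via");print(fk(q,X)[0].round(3),fk(q,X)[1].as_matrix()[:,2].round(2))
p,r=fk(q,X);o2,_,_=rows(p,r,[tcp("box",AL,1,back=.1,**G)]);Q,_,_=follow(q,o2,n=4,lam=.03)
print(ez([np.r_[fk(a,X)[0],fk(a,X)[1].as_matrix()[:,2]] for a in Q]).round(2))
print("g",tcp("box",AL,1,**G)[0].round(3),"s",tcp("seat",AL,1,**G)[0].round(3))
E
python3 t4.py
```

```text
[[[-0.038, 0.015, -0.017, -0.014, -0.107, -0.004], [-0.039, 0.012, -0.012, -0.003, -0.105, -0.003], [-0.039, 0.009, -0.008, 0.008, -0.103, -0.003], [-0.039, 0.005, -0.004, 0.018, -0.099, -0.002], [-0.039, 0.003, 0.002, 0.027, -0.095, -0.002], [-0.039, 0.0, 0.007, 0.036, -0.089, -0.002], [-0.038, -0.004, 0.011, 0.044, -0.083, -0.002], [-0.036, -0.006, 0.017, 0.051, -0.076, -0.002], [-0.036, -0.009, 0.021, 0.058, -0.069, -0.002], [-0.033, -0.011, 0.026, 0.064, -0.061, -0.001]]]
[[[-0.031, -0.014, 0.032, 0.068, -0.052, -0.001], [-0.03, -0.017, 0.036, 0.073, -0.043, -0.001], [-0.027, -0.018, 0.04, 0.075, -0.035, 0.0]]]
via 13 end [-0.44, 0.51, 1.08, 1.69, 0.11, 0.7, 0.34] minmar 0.06 step 0.74 minz 0.356 err 0.0 0.0
[ 0.598 -0.43   0.356] [ 0.15 -0.63 -0.76]
[[ 0.59 -0.42  0.34  0.23 -0.51 -0.83]
 [ 0.59 -0.4   0.33  0.3  -0.37 -0.88]
 [ 0.58 -0.39  0.32  0.36 -0.23 -0.91]
 [ 0.57 -0.37  0.31  0.41 -0.07 -0.91]
 [ 0.57 -0.36  0.29  0.44  0.08 -0.89]
 [ 0.56 -0.35  0.28  0.47  0.24 -0.85]
 [ 0.55 -0.33  0.27  0.48  0.38 -0.79]
 [ 0.55 -0.32  0.25  0.47  0.52 -0.71]
 [ 0.54 -0.31  0.24  0.46  0.65 -0.61]
 [ 0.54 -0.29  0.23  0.42  0.76 -0.5 ]]
g [ 0.58  -0.218  0.178] s [0.504 0.171 0.182]
```

View pics/w1.png

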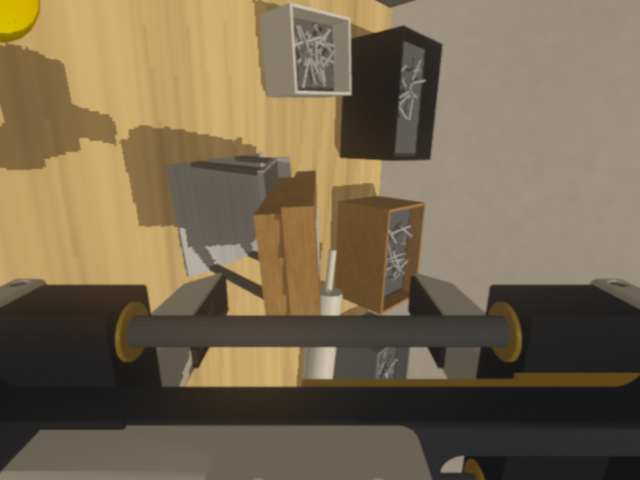

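The wrist picture shows the tray and lid end-on at about (285,240) between the fingers, with the stand behind at (220,210). The pinch side is clear, so I'll go to the via pose.

Call:
arm_command(targets=[[[-0.038, 0.015, -0.017, -0.014, -0.107, -0.004], [-0.039, 0.012, -0.012, -0.003, -0.105, -0.003], [-0.039, 0.009, -0.008, 0.008, -0.103, -0.003], [-0.039, 0.005, -0.004, 0.018, -0.099, -0.002], [-0.039, 0.003, 0.002, 0.027, -0.095, -0.002], [-0.039, 0.0, 0.007, 0.036, -0.089, -0.002], [-0.038, -0.004, 0.011, 0.044, -0.083, -0.002], [-0.036, -0.006, 0.017, 0.051, -0.076, -0.002], [-0.036, -0.009, 0.021, 0.058, -0.069, -0.002], [-0.033, -0.011, 0.026, 0.064, -0.061, -0.001]]])

```text
clock: 6.52
position: [0.6241, -0.2917, 0.4061]
ee_rot: [1.727, 1.761, -0.151]
force: [0.5, 0.9, 0.4]
width: 1.004
gripper_force: 0.0
```

Call:
arm_command(targets=[[[-0.031, -0.014, 0.032, 0.068, -0.052, -0.001], [-0.03, -0.017, 0.036, 0.073, -0.043, -0.001], [-0.027, -0.018, 0.04, 0.075, -0.035, 0.0], [0, 0, 0, 0, 0, 0]]])

```text
clock: 7.02
position: [0.5971, -0.4318, 0.3553]
ee_rot: [1.828, 1.698, -0.463]
force: [-0.2, 0.3, 0.7]
width: 1.006
gripper_force: 0.0
```

```bash
cat > t5.py <<'E'
from mp import *
from cell import arm
s=log(arm);q=ez(s["joints"]);p,r=fk(q,X)
o,_,_=rows(p,r,[tcp("box",AL,1,back=.1,**G)]);show(o);q=rep(q,o,"pre")
E
python3 t5.py
```

```text
{'clock': 7.025, 'joints': [-0.432, 0.516, 1.086, 1.688, 0.105, 0.707, 0.342], 'position': [0.597, -0.432, 0.355], 'ee_rot': [1.828, 1.698, -0.463], 'force': [-0.157, 0.304, 0.729], 'width': 1.006, 'gripper_force': 0.0}
[[[0.018, -0.008, 0.0, -0.065, 0.147, -0.014], [0.018, -0.008, 0.002, -0.065, 0.147, -0.014], [0.017, -0.008, 0.004, -0.065, 0.147, -0.014], [0.017, -0.008, 0.006, -0.065, 0.147, -0.014], [0.016, -0.009, 0.008, -0.065, 0.147, -0.014], [0.015, -0.009, 0.01, -0.065, 0.147, -0.015], [0.013, -0.009, 0.012, -0.065, 0.147, -0.014], [0.011, -0.01, 0.013, -0.065, 0.148, -0.015], [0.01, -0.011, 0.013, -0.065, 0.147, -0.014], [0.008, -0.012, 0.014, -0.065, 0.148, -0.015]]]
pre 10 end [0.77, 0.72, 0.19, 1.62, -1.02, 1.55, 1.83] minmar 0.3 step 0.94 minz 0.228 err 0.0 0.0
```

Call:
arm_command(targets=[[[0.018, -0.008, 0.0, -0.065, 0.147, -0.014], [0.018, -0.008, 0.002, -0.065, 0.147, -0.014], [0.017, -0.008, 0.004, -0.065, 0.147, -0.014], [0.017, -0.008, 0.006, -0.065, 0.147, -0.014], [0.016, -0.009, 0.008, -0.065, 0.147, -0.014], [0.015, -0.009, 0.01, -0.065, 0.147, -0.015], [0.013, -0.009, 0.012, -0.065, 0.147, -0.014], [0.011, -0.01, 0.013, -0.065, 0.148, -0.015], [0.01, -0.011, 0.013, -0.065, 0.147, -0.014], [0.008, -0.012, 0.014, -0.065, 0.148, -0.015]]])

```text
clock: 8.28
position: [0.5388, -0.2898, 0.2296]
ee_rot: [-1.41, -2.263, -1.549]
force: [0.9, 0.8, -0.5]
width: 0.997
gripper_force: 0.0
```

Call:
arm_command(targets=[[[0, 0, 0, 0, 0, 0], [0, 0, 0, 0, 0, 0]]])

```text
clock: 8.52
position: [0.5398, -0.2899, 0.2298]
ee_rot: [-1.417, -2.27, -1.542]
force: [-0.7, 0.2, 1.2]
width: 1.002
gripper_force: 0.0
```

```bash
cat > t6.py <<'E'
from mp import *
from cell import arm
s=log(arm);q=ez(s["joints"]);p,r=fk(q,X)
im=arm.get_image('wrist');cv2.imwrite('pics/w2.png',im['pixels'][:,:,::-1]);np.savez('w2.npz',**im)
T=im["T_tool_cam"];z=im["z_map"].astype(float);v,u=np.mgrid[:480,:640]
c=np.stack([(u-im["cx"])/im["fx"]*z,(v-im["cy"])/im["fy"]*z,z],-1)
w=r.apply((c.reshape(-1,3)@T[:3,:3].T+T[:3,3]))+p;w=w.reshape(480,640,3);w[z<=0]=np.nan;np.save("w2w.npy",w)
ex,ey,n=dirs(YB);l=np.stack([(w-CB)@a for a in (ex,ey,n)],-1)
m=(abs(l[...,2])<.006)&(abs(l[...,0])<.1)&(abs(l[...,1])<.07)
if m.sum()>100:
    P=l[m];print("lid plane pts",m.sum(),"n off",np.median(P[:,2]).round(4),"x",P[:,0].min().round(4),P[:,0].max().round(4),"y",P[:,1].min().round(4),P[:,1].max().round(4))
    A=np.c_[P[:,:2],np.ones(len(P))];print("tilt",np.linalg.lstsq(A,P[:,2],rcond=None)[0].round(4))
o,_,_=rows(p,r,[tcp("box",AL,1,**G)]);show(o);rep(q,o,"grasp")
E
python3 t6.py
```

```text
{'clock': 8.525, 'joints': [0.757, 0.716, 0.193, 1.614, -1.025, 1.547, 1.834], 'position': [0.54, -0.29, 0.23], 'ee_rot': [-1.417, -2.27, -1.542], 'force': [-0.709, 0.178, 1.218], 'width': 1.002, 'gripper_force': 0.0}
lid plane pts 1153 n off -0.0036 x -0.085 0.0303 y -0.0476 0.0495
tilt [-0.0011 -0.0012 -0.0037]
[[[-0.001, -0.002, 0.048, -0.002, -0.002, 0.004], [-0.002, -0.002, 0.048, -0.002, -0.003, 0.004]]]
grasp 2 end [0.67, 0.74, 0.15, 1.73, -1.11, 1.39, 1.89] minmar 0.21 step 0.29 minz 0.177 err 0.0 0.0
```

View pics/w2.png

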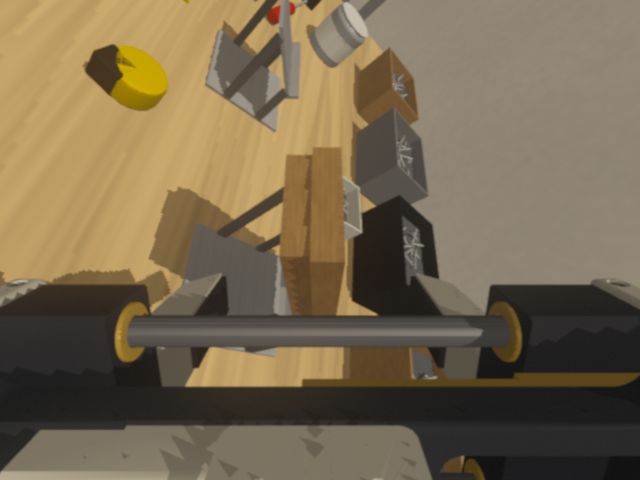

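The wrist picture shows the box end-on and upright, centred between the open fingers at columns 281 to 345. The stand sits to the lower left at (235,290), so I'll slide the fingers over the end.

Call:
arm_command(targets=[[[-0.001, -0.002, 0.032, -0.002, -0.002, 0.004], [-0.001, -0.002, 0.032, -0.002, -0.003, 0.004], [-0.001, 0.0, 0.032, 0, 0, 0], [0, 0, 0, 0, 0, 0]]])

```text
clock: 9.07
position: [0.5797, -0.2158, 0.1784]
ee_rot: [-1.422, -2.263, -1.546]
force: [-1.0, -0.8, -0.9]
width: 0.996
gripper_force: 0.0
```

```bash
cat > t7.py <<'E'
from mp import *
from cell import arm
s=log(arm);q=ez(s["joints"]);p,r=fk(q,X);T=tcp("box",AL,1,**G)
print("pos err in tool axes",r.inv().apply(T[0]-p).round(4),"rot",(r.inv()*T[1]).as_rotvec().round(4))
im=load("w2.npz");print(im["cx"],im["fx"]);w=np.load("w2w.npy")
# tray end face / lid end edges in box normal direction: points at rows 230-290 on the box
ex,ey,n=dirs(YB);l=np.stack([(w-CB)@a for a in (ex,ey,n)],-1)
S=l[200:290,275:350].reshape(-1,3);S=S[np.isfinite(S).all(1)];S=S[(abs(S[:,1])<.06)&(S[:,0]>-.1)&(S[:,0]<0)&(abs(S[:,2]+.02)<.03)]
print(len(S),np.percentile(S,[1,5,50,95,99],axis=0).round(4).tolist())
E
python3 t7.py
```

```text
{'clock': 9.075, 'joints': [0.664, 0.741, 0.145, 1.729, -1.112, 1.389, 1.89], 'position': [0.58, -0.216, 0.178], 'ee_rot': [-1.422, -2.263, -1.546], 'force': [-0.979, -0.798, -0.868], 'width': 0.996, 'gripper_force': 0.0}
pos err in tool axes [-0.0022 -0.001  -0.0023] rot [ 0.0002 -0.005   0.0033]
317.881868550236 341.33319860435756
5664 [[-0.084, -0.0473, -0.0455], [-0.0835, -0.047, -0.0416], [-0.08, -0.0343, -0.0221], [-0.0353, -0.0029, -0.0033], [-0.0218, 0.0003, -0.0016]]
```

Call:
arm_command(targets=[[[-0.002, -0.003, -0.002, 0, -0.005, 0.003], [0, 0, 0, 0, 0, 0]]])

```text
clock: 9.32
position: [0.5763, -0.224, 0.1753]
ee_rot: [-1.44, -2.262, -1.543]
force: [0.1, -0.2, -0.5]
width: 1.002
gripper_force: 0.0
```

Call:
arm_command(targets=[[[0, 0, 0, 0, 0, 0], [0, 0, 0, 0, 0, 0], [0, 0, 0, 0, 0, 0], [0, 0, 0, 0, 0, 0]]], jaw=0.03, newtons=10)

```text
clock: 9.82
position: [0.5766, -0.2221, 0.1744]
ee_rot: [-1.436, -2.259, -1.544]
force: [-0.5, 0.6, -0.1]
width: 0.615
gripper_force: 0.0
```

Call:
arm_command(targets=[[[0, 0, 0, 0, 0, 0], [0, 0, 0, 0, 0, 0], [0, 0, 0, 0, 0, 0]]], jaw=0.03, newtons=45)

```text
clock: 10.2
position: [0.5789, -0.2219, 0.1772]
ee_rot: [-1.434, -2.261, -1.551]
force: [5.2, -1.0, 9.8]
width: 0.455
gripper_force: 44.9
```

Both pads hold it at 41.8 mm and 45 N, which is box and lid together. I'll lift square off the plate and check how it hangs.

Call:
arm_command(targets=[[[0, 0.015, 0, 0, 0, 0], [0, 0.03, 0, 0, 0, 0], [0, 0.035, 0, 0, 0, 0], [0, 0, 0, 0, 0, 0], [0, 0, 0, 0, 0, 0]]])

```text
clock: 10.82
position: [0.6323, -0.2166, 0.2298]
ee_rot: [-1.437, -2.259, -1.541]
force: [-0.5, -0.4, -5.4]
width: 0.455
gripper_force: 44.9
```

```bash
cat > t8.py <<'E'
from mp import *
from cell import arm
s=log(arm);q=ez(s["joints"]);p,r=fk(q,X)
for nm in ("scene","top"):
    im=arm.get_image(nm);w=world(im);hsv=cv2.cvtColor(im["pixels"],cv2.COLOR_RGB2HSV)
    if nm=="scene": cv2.imwrite("pics/s1.png",im["pixels"][:,:,::-1])
    # candidate lid-top points: near predicted plane
    ny=r.as_matrix()[:,1];c0=p+.021*ny
    d=(w-c0);m=(abs(d@ny)<.008)&(np.linalg.norm(d,axis=-1)<.17)
    P=w[m];nn,c,k=plane(P);Q=P[k];ex,ey,rc,cor,cen=rect(Q,nn,c)
    print(nm,k.sum(),"n",nn.round(3),"tool y",ny.round(3),"size",np.round(rc[1],4),"ang",round(rc[2],2),"cen",cen.round(4),"off along y",((c-c0)@ny).round(4))
    M=np.c_[ex,ey,nn]; print(" q ranges",np.percentile((Q-c)@ex,[.3,99.7]).round(4),np.percentile((Q-c)@ey,[.3,99.7]).round(4))
    print(" tcp in lid frame",(M.T@(p-cen)).round(4),"z axis",(M.T@r.as_matrix()[:,2]).round(3))
E
python3 t8.py
```

```text
{'clock': 10.825, 'joints': [0.612, 0.714, 0.15, 1.609, -1.123, 1.421, 1.73], 'position': [0.632, -0.217, 0.23], 'ee_rot': [-1.437, -2.259, -1.541], 'force': [-0.488, -0.393, -5.398], 'width': 0.455, 'gripper_force': 44.926}
scene 9770 n [0.695 0.048 0.717] tool y [0.706 0.07  0.705] size [0.3259 0.1606] ang 28.91 cen [ 0.6441 -0.2177  0.2464] off along y -0.0005
 q ranges [-0.1612  0.1064] [-0.1431  0.0689]
 tcp in lid frame [ 0.0038  0.0024 -0.0198] z axis [ 0.691  0.722 -0.027]
top 3744 n [0.696 0.051 0.716] tool y [0.706 0.07  0.705] size [0.3225 0.1521] ang 24.29 cen [ 0.6426 -0.2129  0.246 ] off along y -0.0017
 q ranges [-0.1555  0.1142] [-0.1216  0.0652]
 tcp in lid frame [ 0.0043 -0.0025 -0.0187] z axis [ 0.693  0.72  -0.024]
```

View pics/s1.png

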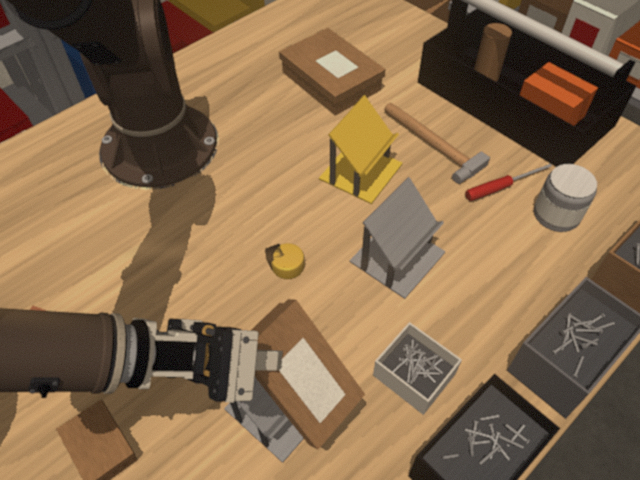

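The box and lid hang shut and square in the gripper, with the lid at (305,375) and the gripper on its corner at (255,365). The plane fit also took in gripper points, so I'll re-mask by colour for the in-hand offset.

```bash
cat > t9.py <<'E'
from mp import *
from cell import arm
s=arm.observe();q=ez(s["joints"]);p,r=fk(q,X);res=[]
for nm in ("scene","top"):
    im=arm.get_image(nm);w=world(im);hsv=cv2.cvtColor(im["pixels"],cv2.COLOR_RGB2HSV).astype(int)
    ny=r.as_matrix()[:,1];d=w-(p+.021*ny)
    m=(abs(d@ny)<.008)&(np.linalg.norm(d,axis=-1)<.17)&(hsv[...,1]>90)&(hsv[...,0]<25)
    m=cv2.morphologyEx(m.astype(np.uint8),cv2.MORPH_OPEN,np.ones((3,3)))
    k,lab,st,_=cv2.connectedComponentsWithStats(m);m=lab==1+st[1:,4].argmax()
    P=w[m];nn,c,kk=plane(P);Q=P[kk];ex,ey,rc,cor,cen=rect(Q,nn,c)
    # orient lid axes along rectangle's sides
    a=np.radians(rc[2]);a=(a+np.pi/4)%(np.pi/2)-np.pi/4
    lx=np.cos(a)*ex+np.sin(a)*ey;ly=np.cross(nn,lx);M=np.c_[lx,ly,nn]
    qx,qy=(Q-c)@lx,(Q-c)@ly
    print(nm,kk.sum(),"n",nn.round(3),"size",np.round(rc[1],4),"a",np.degrees(a).round(2),"x",np.ptp(qx).round(4),"y",np.ptp(qy).round(4))
    # low end (max x) and both sides
    cen=c+(qx.max()-.083-.001)*lx+(qy.max()+qy.min())/2*ly
    t=M.T@(p-cen);z=M.T@r.as_matrix()[:,2]
    print(" tcp in lid",t.round(4),"alpha",np.degrees(np.arctan2(z[1],z[0])).round(2),"zn",z[2].round(3),"lidy.n",(M.T@r.as_matrix()[:,1]).round(3))
E
python3 t9.py
```

```text
scene 5334 n [0.701 0.071 0.709] size [0.1678 0.0974] a 0.18 x 0.1678 y 0.0974
 tcp in lid [-0.0554 -0.0283 -0.0211] alpha 44.77 zn -0.003 lidy.n [ 0.007 -0.003  1.   ]
top 2106 n [0.699 0.071 0.711] size [0.0973 0.1728] a -0.38 x 0.1728 y 0.0973
 tcp in lid [-0.0571 -0.0275 -0.0202] alpha 45.35 zn -0.005 lidy.n [ 0.009 -0.003  1.   ]
```

```bash
cat > t10.py <<'E'
from mp import *
from cell import arm
G=dict(gx=-.0556,gy=-.0282)
q=ez(arm.observe()["joints"]);n=dirs(YS)[2];T=tcp("seat",AL,1,**G)
qs=step(ez([-.83,.59,-.27,2.08,1.13,1.37,1.04]),T[0]+.06*n,T[1],n=20)
qm=(q+qs)/2;pm,rm=fk(qm,X);qm=step(qm,ez([pm[0],pm[1],.33]),rm,n=20)
o1=jrows(q,qm,.6);q1=rep(q,o1,"mid");print(fk(q1,X)[0].round(3))
o2=jrows(q1,qs,.6);q2=rep(q1,o2,"above seat");o3,_,_=rows(*fk(q2,X),[T]);q3=rep(q2,o3,"down");p,r=fk(q3,X);rep(q3,rows(p,r,[(p-.12*r.as_matrix()[:,2],r)])[0],"retreat")
t,tr=toolB(AL,1,**G);C=ez([[x,y,z] for x in(-.083,0,.083) for y in(-.048,.048) for z in(-.042,0)])
Q=np.vstack([follow(q,o1,n=4,lam=.03)[0],follow(q1,o2,n=4,lam=.03)[0]])
exS,eyS,nS=dirs(YS);exB,_,nB=dirs(YB)
for a in Q:
    p,r=fk(a,X);W=p+r.apply(tr.inv().apply(C-t))
    def cl(S,ex,ey,n):
        l=(W-S)@np.c_[ex,ey,n];k=(l[:,0]>-.04)&(l[:,0]<.13)&(abs(l[:,1])<.09);return l[k,2].min().round(3) if k.any() else None
    print(p.round(2),"zmin",W[:,2].min().round(3),"empty",cl(SE,exS,eyS,nS),"full",cl(ez([CB[0],CB[1],CB[2]])-.042*nB,exB,dirs(YB)[1],nB))
show(o1);show(o2)
E
python3 t10.py
```

```text
mid 12 end [-0.13, 0.41, 0.01, 1.61, -0.02, 1.82, 1.49] minmar 0.18 step 0.34 minz 0.235 err 0.0 0.0
[ 0.386 -0.002  0.33 ]
above seat 12 end [-0.8, 0.55, -0.23, 1.99, 1.13, 1.38, 1.19] minmar 0.22 step 0.35 minz 0.226 err 0.0 0.0
down 2 end [-0.84, 0.59, -0.26, 2.08, 1.13, 1.36, 1.04] minmar 0.49 step 0.28 minz 0.183 err 0.0 0.0
retreat 3 end [-0.98, 0.53, -0.32, 1.97, 0.96, 1.55, 1.1] minmar 0.45 step 0.24 minz 0.203 err 0.0 0.0
[ 0.62 -0.17  0.23] zmin 0.117 empty None full 0.065
[ 0.59 -0.12  0.24] zmin 0.119 empty None full 0.052
[ 0.57 -0.08  0.25] zmin 0.12 empty None full None
[ 0.54 -0.05  0.25] zmin 0.12 empty None full None
[ 0.52 -0.03  0.26] zmin 0.121 empty 0.002 full None
[ 0.49 -0.01  0.26] zmin 0.124 empty None full None
[ 0.46 -0.    0.27] zmin 0.128 empty None full None
[0.44 0.   0.28] zmin 0.135 empty None full None
[0.42 0.01 0.29] zmin 0.143 empty None full None
[0.41 0.01 0.3 ] zmin 0.154 empty None full None
[0.39 0.   0.31] zmin 0.169 empty None full None
[ 0.39 -0.    0.33] zmin 0.184 empty None full None
[ 0.39 -0.01  0.31] zmin 0.167 empty None full None

[... 981 characters left out ...]
 0.0, 0.134, 0.017, -0.028]]]
[[[0.018, -0.003, -0.004, 0.134, 0.008, -0.023], [0.016, -0.004, -0.007, 0.133, 0.0, -0.019]]]
[[[-0.011, -0.004, 0.013, 0.135, -0.008, -0.018], [-0.013, -0.003, 0.008, 0.135, -0.018, -0.024], [-0.014, -0.002, 0.005, 0.135, -0.028, -0.031], [-0.016, -0.001, 0.001, 0.133, -0.037, -0.036], [-0.018, -0.001, -0.003, 0.131, -0.048, -0.042], [-0.021, 0.001, -0.007, 0.128, -0.057, -0.047], [-0.023, 0.0, -0.011, 0.125, -0.066, -0.051], [-0.025, 0.001, -0.014, 0.12, -0.075, -0.055], [-0.029, 0.0, -0.017, 0.117, -0.082, -0.059], [-0.032, 0.001, -0.021, 0.111, -0.091, -0.062]]]
[[[-0.035, 0.001, -0.023, 0.107, -0.098, -0.065], [-0.039, 0.0, -0.025, 0.101, -0.104, -0.067]]]
```

```bash
sed -i 's/^q=ez(arm.observe()\["joints"\]);/q=ez(arm.observe()["joints"]);p,r=fk(q,X);o0,_,_=rows(p,r,[(p+[-.04,-.01,.08],r)]);show(o0);q=rep(q,o0,"raise");/' t10.py; sed -i 's/pm\[1\],.33/pm[1],.36/' t10.py; python3 t10.py
```

```text
[[[0.028, 0.014, -0.032, 0.0, 0.0, 0.0], [0.028, 0.014, -0.033, 0.0, 0.0, 0.0]]]
raise 2 end [0.64, 0.59, 0.18, 1.61, -1.07, 1.52, 1.65] minmar 0.22 step 0.31 minz 0.27 err 0.0 0.0
mid 11 end [-0.08, 0.37, -0.02, 1.58, 0.02, 1.87, 1.44] minmar 0.13 step 0.37 minz 0.307 err 0.0 0.0
[ 0.383 -0.023  0.36 ]
above seat 12 end [-0.75, 0.56, -0.3, 1.98, 1.15, 1.41, 1.18] minmar 0.17 step 0.35 minz 0.225 err 0.0 0.0
down 2 end [-0.8, 0.6, -0.32, 2.07, 1.14, 1.39, 1.03] minmar 0.5 step 0.28 minz 0.183 err 0.0 0.0
retreat 3 end [-0.94, 0.54, -0.38, 1.97, 0.97, 1.57, 1.09] minmar 0.43 step 0.24 minz 0.203 err 0.0 0.0
[ 0.58 -0.18  0.31] zmin 0.189 empty None full 0.087
[ 0.56 -0.13  0.31] zmin 0.182 empty None full 0.068
[ 0.53 -0.1   0.31] zmin 0.177 empty None full None
[ 0.5  -0.07  0.31] zmin 0.172 empty None full None
[ 0.48 -0.05  0.31] zmin 0.169 empty None full None
[ 0.45 -0.03  0.31] zmin 0.169 empty None full None
[ 0.43 -0.02  0.32] zmin 0.171 empty None full None
[ 0.41 -0.02  0.32] zmin 0.177 empty None full None
[ 0.4  -0.02  0.33] zmin 0.186 empty None full None
[ 0.39 -0.02  0.
[... 1069 characters left out ...]
002, 0.001, 0.143, 0.014, -0.032], [0.015, -0.003, -0.003, 0.144, 0.004, -0.027]]]
[[[0.014, -0.004, -0.008, 0.143, -0.006, -0.022]]]
[[[-0.015, -0.001, 0.013, 0.132, -0.015, -0.02], [-0.015, 0.0, 0.008, 0.132, -0.024, -0.028], [-0.017, 0.002, 0.005, 0.131, -0.034, -0.035], [-0.019, 0.002, 0.002, 0.13, -0.044, -0.04], [-0.02, 0.003, -0.003, 0.128, -0.052, -0.047], [-0.022, 0.003, -0.007, 0.125, -0.062, -0.052], [-0.025, 0.004, -0.01, 0.121, -0.07, -0.057], [-0.027, 0.004, -0.014, 0.118, -0.078, -0.061], [-0.03, 0.005, -0.018, 0.113, -0.086, -0.065], [-0.034, 0.004, -0.02, 0.108, -0.093, -0.069]]]
[[[-0.036, 0.004, -0.022, 0.103, -0.1, -0.073], [-0.041, 0.004, -0.025, 0.098, -0.105, -0.075]]]
```

Call:
arm_command(targets=[[[0.028, 0.014, -0.032, 0.0, 0.0, 0.0], [0.028, 0.014, -0.033, 0.0, 0.0, 0.0], [0.042, -0.01, 0.032, 0.127, 0.088, -0.048], [0.038, -0.007, 0.029, 0.13, 0.08, -0.047], [0.035, -0.006, 0.026, 0.133, 0.071, -0.047], [0.031, -0.005, 0.022, 0.135, 0.063, -0.046], [0.027, -0.004, 0.018, 0.139, 0.054, -0.044]]])

```text
clock: 11.9
position: [0.4781, -0.0467, 0.3097]
ee_rot: [-0.673, -2.427, -0.842]
force: [0.2, 0.6, -3.9]
width: 0.455
gripper_force: 44.9
```

Call:
arm_command(targets=[[[0.025, -0.003, 0.014, 0.14, 0.045, -0.043], [0.022, -0.002, 0.01, 0.142, 0.034, -0.039], [0.02, -0.002, 0.006, 0.144, 0.025, -0.036], [0.017, -0.002, 0.001, 0.143, 0.014, -0.032], [0.015, -0.003, -0.003, 0.144, 0.004, -0.027], [0.014, -0.004, -0.008, 0.143, -0.006, -0.022], [0, 0, 0, 0, 0, 0]]])

```text
clock: 12.78
position: [0.3823, -0.0212, 0.3614]
ee_rot: [-0.027, -2.469, 0.122]
force: [0.1, 0.7, -3.6]
width: 0.452
gripper_force: 44.9
```

```bash
cat > t11.py <<'E'
from mp import *
from cell import arm
G=dict(gx=-.0556,gy=-.0282)
s=log(arm);q1=ez(s["joints"]);n=dirs(YS)[2];T=tcp("seat",AL,1,**G)
qs=step(ez([-.75,.56,-.3,1.98,1.15,1.41,1.18]),T[0]+.06*n,T[1],n=20)
o2=jrows(q1,qs,.6);q2=rep(q1,o2,"above seat");show(o2)
E
python3 t11.py
```

```text
{'clock': 12.775, 'joints': [-0.087, 0.368, -0.02, 1.578, 0.022, 1.872, 1.44], 'position': [0.382, -0.021, 0.361], 'ee_rot': [-0.027, -2.469, 0.122], 'force': [0.118, 0.72, -3.551], 'width': 0.452, 'gripper_force': 44.945}
above seat 12 end [-0.75, 0.56, -0.3, 1.98, 1.15, 1.41, 1.18] minmar 0.17 step 0.35 minz 0.226 err 0.0 0.0
[[[-0.014, -0.001, 0.013, 0.132, -0.012, -0.021], [-0.016, 0.0, 0.009, 0.133, -0.022, -0.027], [-0.016, 0.001, 0.005, 0.132, -0.033, -0.034], [-0.019, 0.002, 0.001, 0.13, -0.041, -0.041], [-0.02, 0.002, -0.002, 0.128, -0.052, -0.046], [-0.022, 0.003, -0.007, 0.126, -0.06, -0.052], [-0.025, 0.004, -0.01, 0.121, -0.07, -0.056], [-0.027, 0.004, -0.014, 0.118, -0.078, -0.06], [-0.031, 0.004, -0.017, 0.113, -0.086, -0.064], [-0.033, 0.004, -0.02, 0.109, -0.093, -0.068]]]
[[[-0.037, 0.004, -0.023, 0.103, -0.1, -0.071], [-0.041, 0.004, -0.025, 0.098, -0.107, -0.073]]]
```

Call:
arm_command(targets=[[[-0.014, -0.001, 0.013, 0.132, -0.012, -0.021], [-0.016, 0.0, 0.009, 0.133, -0.022, -0.027], [-0.016, 0.001, 0.005, 0.132, -0.033, -0.034], [-0.019, 0.002, 0.001, 0.13, -0.041, -0.041], [-0.02, 0.002, -0.002, 0.128, -0.052, -0.046], [-0.022, 0.003, -0.007, 0.126, -0.06, -0.052], [-0.025, 0.004, -0.01, 0.121, -0.07, -0.056], [-0.027, 0.004, -0.014, 0.118, -0.078, -0.06], [-0.031, 0.004, -0.017, 0.113, -0.086, -0.064], [-0.033, 0.004, -0.02, 0.109, -0.093, -0.068]]])

```text
clock: 14.02
position: [0.5265, 0.0874, 0.2428]
ee_rot: [1.314, -2.298, 1.447]
force: [0.5, -0.2, -3.6]
width: 0.456
gripper_force: 44.9
```

Call:
arm_command(targets=[[[-0.037, 0.004, -0.023, 0.103, -0.1, -0.071], [-0.041, 0.004, -0.025, 0.098, -0.107, -0.073], [0, 0, 0, 0, 0, 0], [0, 0, 0, 0, 0, 0]]])

```text
clock: 14.52
position: [0.5461, 0.1734, 0.2238]
ee_rot: [-1.664, 2.099, -1.546]
force: [0.4, -0.1, -3.3]
width: 0.452
gripper_force: 45.0
```

```bash
cat > t12.py <<'E'
from mp import *
from cell import arm
import sys
G=dict(gx=-.0556,gy=-.0282)
s=log(arm);q=ez(s["joints"]);p,r=fk(q,X)
exS,eyS,nS=dirs(YS);tag=sys.argv[1];T=tcp("seat",AL,1,**G)
for nm in ("scene","top"):
    im=arm.get_image(nm);w=world(im);hsv=cv2.cvtColor(im["pixels"],cv2.COLOR_RGB2HSV).astype(int)
    if nm=="scene": cv2.imwrite(f"pics/{tag}.png",im["pixels"][:,:,::-1])
    ny=-r.as_matrix()[:,1];d=w-(p+.021*ny)  # tray underside, now uppermost
    m=(abs(d@ny)<.008)&(np.linalg.norm(d,axis=-1)<.17)&(hsv[...,1]>70)&(hsv[...,0]<25)
    m=cv2.morphologyEx(m.astype(np.uint8),cv2.MORPH_OPEN,np.ones((3,3)))
    k,lab,st,_=cv2.connectedComponentsWithStats(m);m=lab==1+st[1:,4].argmax()
    P=w[m];nn,c,kk=plane(P);Q=P[kk];ex,ey,rc,cor,cen=rect(Q,nn,c)
    a=np.radians(rc[2]);a=(a+np.pi/4)%(np.pi/2)-np.pi/4
    lx=np.cos(a)*ex+np.sin(a)*ey;ly=np.cross(nn,lx);qx,qy=(Q-c)@lx,(Q-c)@ly
    cen=c+(qx.max()+qx.min())/2*lx+(qy.max()+qy.min())/2*ly
    print(nm,kk.sum(),"n",nn.round(3),"want",nS.round(3),"yaw of lx",np.degrees(np.arctan2(lx[1],lx[0])).round(2),"ext",np.ptp(qx).round(4),np.ptp(qy).round(4))
    dd=cen-SE;print(" tray underside centre in seat frame (x down,y,n)",ez([dd@exS,dd@eyS,dd@nS]).round(4))
dp=p-T[0];print("TCP from target in seat frame",ez([dp@exS,dp@eyS,dp@nS]).round(4),"rot err",(r.inv()*T[1]).as_rotvec().round(4))
o,_,_=rows(p,r,[(T[0]+.012*nS-.003*exS,T[1])]);show(o);rep(q,o,"down")
E
python3 t12.py p1
```

```text
{'clock': 14.525, 'joints': [-0.743, 0.558, -0.297, 1.983, 1.148, 1.413, 1.181], 'position': [0.546, 0.173, 0.224], 'ee_rot': [-1.664, 2.099, -1.546], 'force': [0.397, -0.133, -3.346], 'width': 0.452, 'gripper_force': 44.958}
scene 3906 n [0.709 0.083 0.701] want [0.702 0.082 0.707] yaw of lx 6.0 ext 0.158 0.0903
 tray underside centre in seat frame (x down,y,n) [-0.0005 -0.0068  0.101 ]
top 2742 n [0.707 0.083 0.703] want [0.702 0.082 0.707] yaw of lx 6.28 ext 0.1606 0.0861
 tray underside centre in seat frame (x down,y,n) [-0.0014 -0.0087  0.1006]
TCP from target in seat frame [ 0.0005 -0.0056  0.0593] rot err [ 0.0056 -0.0106 -0.0002]
[[[-0.001, 0.047, -0.006, 0.006, -0.011, 0.0]]]
down 1 end [-0.79, 0.58, -0.32, 2.06, 1.14, 1.4, 1.06] minmar 0.51 step 0.45 minz 0.194 err 0.0 0.0
```

View pics/p1.png

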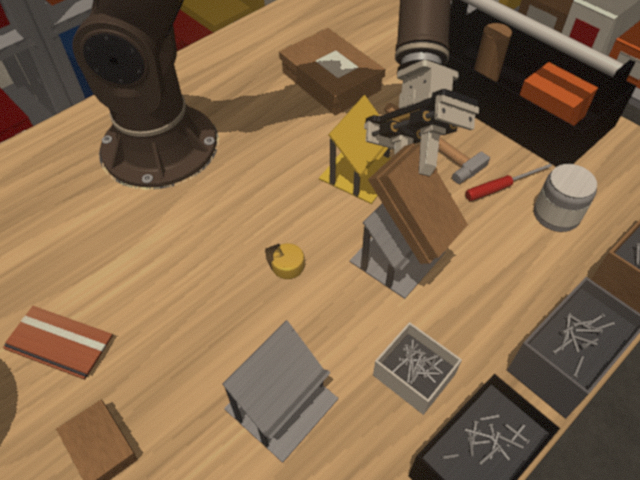

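The scene picture shows the box closed and upside down over the empty grey stand at (420,205), with the plain tray underside up and the lid below. It is about 6 mm off to the right from following lag, which I'll correct on the way down.

Call:
arm_command(targets=[[[-0.001, 0.02, -0.003, 0.003, -0.006, 0], [-0.001, 0.017, -0.003, 0.003, -0.005, 0], [0, 0.01, -0.001, 0, 0, 0], [0, 0, 0, 0, 0, 0], [0, 0, 0, 0, 0, 0]]])

```text
clock: 15.25
position: [0.5107, 0.1779, 0.1943]
ee_rot: [-1.666, 2.08, -1.537]
force: [0.6, 0.2, -3.5]
width: 0.454
gripper_force: 45.0
```

```bash
cat > t13.py <<'E'
from mp import *
from cell import arm
G=dict(gx=-.0556,gy=-.0282)
s=log(arm);q=ez(s["joints"]);p,r=fk(q,X);exS,eyS,nS=dirs(YS);T=tcp("seat",AL,1,**G)
dp=p-T[0];print("TCP from target in seat frame",ez([dp@exS,dp@eyS,dp@nS]).round(4),"rot err",(r.inv()*T[1]).as_rotvec().round(4))
f=ez(s["force"]);print("force seat frame",ez([f@exS,f@eyS,f@nS]).round(1))
M=r.as_matrix();print("per mm: ex->tool",(M.T@exS).round(2),"ey",(M.T@eyS).round(2),"n",(M.T@nS).round(2))
E
python3 t13.py
```

```text
{'clock': 15.25, 'joints': [-0.79, 0.584, -0.32, 2.058, 1.142, 1.403, 1.059], 'position': [0.511, 0.178, 0.194], 'ee_rot': [-1.666, 2.08, -1.537], 'force': [0.632, 0.213, -3.531], 'width': 0.454, 'gripper_force': 44.958}
TCP from target in seat frame [-0.0031  0.0029  0.0139] rot err [-0.0044  0.0046 -0.0007]
force seat frame [ 3.   0.1 -2. ]
per mm: ex->tool [-0.7   0.    0.71] ey [-0.71 -0.   -0.7 ] n [-0. -1.  0.]
```

Call:
arm_command(targets=[[[0.001, 0.005, 0.001, -0.004, 0.005, 0], [0, 0.005, 0, 0, 0, 0], [0, 0, 0, 0, 0, 0]]])

```text
clock: 15.62
position: [0.503, 0.1759, 0.1865]
ee_rot: [-1.668, 2.086, -1.539]
force: [0.3, -0.2, -3.6]
width: 0.453
gripper_force: 45.0
```

Call:
arm_command(targets=[[[0, 0.002, 0, 0, 0, 0], [0, 0, 0, 0, 0, 0]]])

```text
clock: 15.88
position: [0.5018, 0.1758, 0.1853]
ee_rot: [-1.668, 2.086, -1.539]
force: [-0.3, -0.6, -3.7]
width: 0.456
gripper_force: 45.0
```

```bash
python3 t13.py
```

```text
{'clock': 15.875, 'joints': [-0.799, 0.595, -0.323, 2.074, 1.135, 1.401, 1.031], 'position': [0.502, 0.176, 0.185], 'ee_rot': [-1.668, 2.086, -1.539], 'force': [-0.282, -0.64, -3.68], 'width': 0.456, 'gripper_force': 44.958}
TCP from target in seat frame [-0.0032  0.0019  0.0011] rot err [-0.0006  0.0004  0.0007]
force seat frame [ 2.4 -0.6 -2.9]
per mm: ex->tool [-0.71 -0.    0.71] ey [-0.71 -0.   -0.71] n [ 0. -1.  0.]
```

Call:
arm_command(targets=[[[0, 0.001, 0.001, 0, 0, 0], [0, 0, 0, 0, 0, 0]]])

```text
clock: 16.12
position: [0.502, 0.1752, 0.1844]
ee_rot: [-1.666, 2.086, -1.539]
force: [0.5, 0.7, -1.7]
width: 0.459
gripper_force: 44.9
```

Call:
arm_command(targets=[[[0, 0.001, 0, 0, 0, 0], [0, 0, 0, 0, 0, 0]]])

```text
clock: 16.38
position: [0.5017, 0.1752, 0.1841]
ee_rot: [-1.665, 2.085, -1.539]
force: [3.5, 1.6, 2.2]
width: 0.456
gripper_force: 44.9
```

```bash
python3 t13.py
```

```text
{'clock': 16.375, 'joints': [-0.799, 0.597, -0.323, 2.077, 1.138, 1.4, 1.025], 'position': [0.502, 0.175, 0.184], 'ee_rot': [-1.665, 2.085, -1.539], 'force': [3.509, 1.629, 2.244], 'width': 0.456, 'gripper_force': 44.944}
TCP from target in seat frame [-0.0025  0.0013  0.0001] rot err [-0.0019  0.0005 -0.001 ]
force seat frame [1.  1.2 4.2]
per mm: ex->tool [-0.71  0.    0.71] ey [-0.71 -0.   -0.71] n [-0. -1.  0.]
```

The lid touches the plate at the expected height, so I'll slide it down to the lip.

Call:
arm_command(targets=[[[-0.0007, 0, 0.0007, 0, 0, 0], [-0.0007, 0, 0.0007, 0, 0, 0], [0, 0, 0, 0, 0, 0]]])

```text
clock: 16.75
position: [0.5029, 0.1748, 0.1829]
ee_rot: [-1.665, 2.086, -1.541]
force: [3.3, 0.5, 4.3]
width: 0.458
gripper_force: 44.9
```

Call:
arm_command(targets=[[[-0.0007, 0, 0.0007, 0, 0, 0], [0, 0, 0, 0, 0, 0]]])

```text
clock: 17.0
position: [0.5035, 0.1747, 0.1823]
ee_rot: [-1.665, 2.086, -1.541]
force: [2.0, -0.4, 6.4]
width: 0.454
gripper_force: 44.9
```

```bash
python3 t13.py
```

```text
{'clock': 17.0, 'joints': [-0.797, 0.602, -0.321, 2.075, 1.141, 1.399, 1.024], 'position': [0.504, 0.175, 0.182], 'ee_rot': [-1.665, 2.086, -1.541], 'force': [2.012, -0.357, 6.422], 'width': 0.454, 'gripper_force': 44.949}
TCP from target in seat frame [0.0001 0.0006 0.0001] rot err [-0.002  -0.0012 -0.0007]
force seat frame [-3.2 -0.6  5.9]
per mm: ex->tool [-0.71  0.    0.71] ey [-0.71 -0.   -0.71] n [-0. -1.  0.]
```

Call:
arm_command(targets=[[[-0.0007, 0, 0.0007, 0, 0, 0], [0, 0, 0, 0, 0, 0]]])

```text
clock: 17.25
position: [0.5036, 0.1747, 0.1823]
ee_rot: [-1.664, 2.086, -1.543]
force: [-5.1, 1.1, 13.6]
width: 0.456
gripper_force: 45.0
```

Call:
arm_command(targets=[[[-0.0007, 0, 0.0007, 0, 0, 0], [0, 0, 0, 0, 0, 0]]])

```text
clock: 17.5
position: [0.5036, 0.1747, 0.1822]
ee_rot: [-1.664, 2.086, -1.544]
force: [-13.3, 3.0, 22.3]
width: 0.453
gripper_force: 45.0
```

```bash
python3 t13.py; python3 t12.py p2 | tail -8 | head -5
```

```text
{'clock': 17.5, 'joints': [-0.797, 0.603, -0.321, 2.074, 1.141, 1.401, 1.024], 'position': [0.504, 0.175, 0.182], 'ee_rot': [-1.664, 2.086, -1.544], 'force': [-13.343, 2.952, 22.261], 'width': 0.453, 'gripper_force': 44.986}
TCP from target in seat frame [0.0001 0.0005 0.0001] rot err [-0.0028 -0.003  -0.0004]
force seat frame [-24.9   4.5   6.6]
per mm: ex->tool [-0.71  0.    0.71] ey [-0.71 -0.   -0.71] n [-0. -1.  0.]
{'clock': 17.5, 'joints': [-0.797, 0.603, -0.321, 2.074, 1.141, 1.401, 1.024], 'position': [0.504, 0.175, 0.182], 'ee_rot': [-1.664, 2.086, -1.544], 'force': [-13.343, 2.952, 22.261], 'width': 0.453, 'gripper_force': 44.986}
scene 3574 n [0.702 0.083 0.708] want [0.702 0.082 0.707] yaw of lx 7.14 ext 0.1576 0.0903
 tray underside centre in seat frame (x down,y,n) [-0.001  -0.      0.0425]
top 2795 n [0.701 0.085 0.708] want [0.702 0.082 0.707] yaw of lx 7.31 ext 0.162 0.0862
 tray underside centre in seat frame (x down,y,n) [-0.0013 -0.0018  0.0416]
```

View pics/p2.png

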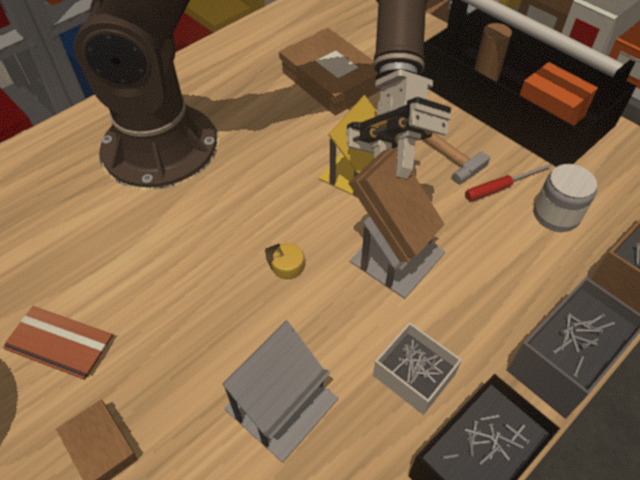

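The box sits lid-down on the grey stand at (400,205), hard against the lip, with its centre within 2 mm and its yaw within 0.6°. I'll ease the push, soften the grip, open and back out.

Call:
arm_command(targets=[[[0.0015, 0, -0.0015, 0, 0, 0], [0, 0, 0, 0, 0, 0]]], newtons=15)

```text
clock: 17.85
position: [0.5034, 0.1747, 0.1823]
ee_rot: [-1.666, 2.085, -1.541]
force: [3.1, 0.9, 7.1]
width: 0.459
gripper_force: 15.0
```

Call:
arm_command(targets=[[[0, 0, 0, 0, 0, 0], [0, 0, 0, 0, 0, 0], [0, 0, 0, 0, 0, 0], [0, 0, 0, 0, 0, 0], [0, 0, 0, 0, 0, 0], [0, 0, 0, 0, 0, 0]]], jaw=0.0918)

```text
clock: 18.6
position: [0.503, 0.1752, 0.1814]
ee_rot: [-1.667, 2.086, -1.539]
force: [-0.2, 0.6, -0.5]
width: 0.988
gripper_force: 0.0
```

```bash
python3 t13.py
```

```text
{'clock': 18.6, 'joints': [-0.798, 0.602, -0.321, 2.075, 1.14, 1.397, 1.025], 'position': [0.503, 0.175, 0.181], 'ee_rot': [-1.667, 2.086, -1.539], 'force': [-0.17, 0.574, -0.525], 'width': 0.988, 'gripper_force': 0.0}
TCP from target in seat frame [ 0.0003  0.0011 -0.0009] rot err [-0.0004  0.0003  0.0006]
force seat frame [ 0.3  0.6 -0.4]
per mm: ex->tool [-0.71 -0.    0.71] ey [-0.71 -0.   -0.71] n [ 0. -1.  0.]
```

Call:
arm_command(targets=[[[0, 0, -0.02, 0, 0, 0], [0, 0, -0.03, 0, 0, 0], [0, 0, -0.04, 0, 0, 0], [0, 0, -0.04, 0, 0, 0], [0, 0, 0, 0, 0, 0], [0, 0, 0, 0, 0, 0]]])

```text
clock: 19.35
position: [0.4273, 0.259, 0.2466]
ee_rot: [-1.668, 2.085, -1.539]
force: [-0.0, -0.2, 0.3]
width: 0.998
gripper_force: 0.0
```

```bash
cat > t14.py <<'E'
from mp import *
from cell import arm
s=log(arm);exS,eyS,nS=dirs(YS)
for nm in ("scene","top"):
    im=arm.get_image(nm);w=world(im);hsv=cv2.cvtColor(im["pixels"],cv2.COLOR_RGB2HSV).astype(int)
    if nm=="scene": cv2.imwrite("pics/p3.png",im["pixels"][120:300,320:520,::-1].repeat(3,0).repeat(3,1))
    d=w-(SE+.042*nS);m=(abs(d@nS)<.008)&(np.linalg.norm(d,axis=-1)<.13)&(hsv[...,1]>70)&(hsv[...,0]<25)
    k,lab,st,_=cv2.connectedComponentsWithStats(m.astype(np.uint8));m=lab==1+st[1:,4].argmax()
    P=w[m];nn,c,kk=plane(P);Q=P[kk];ex,ey,rc,cor,cen=rect(Q,nn,c);dd=cen-SE
    print(nm,"n",nn.round(3),"size",np.round(rc[1],4),"ang",round(rc[2],2),"cen in seat frame",ez([dd@exS,dd@eyS,dd@nS]).round(4))
E
python3 t14.py
```

```text
{'clock': 19.35, 'joints': [-0.951, 0.539, -0.392, 1.954, 0.959, 1.592, 1.087], 'position': [0.427, 0.259, 0.247], 'ee_rot': [-1.668, 2.085, -1.539], 'force': [-0.018, -0.21, 0.291], 'width': 0.998, 'gripper_force': 0.0}
scene n [0.702 0.082 0.707] size [0.0898 0.1583] ang 89.53 cen in seat frame [0.0028 0.0002 0.0424]
top n [0.701 0.083 0.709] size [0.0869 0.1628] ang 89.91 cen in seat frame [ 0.0029 -0.0011  0.0415]
```

View pics/p3.png

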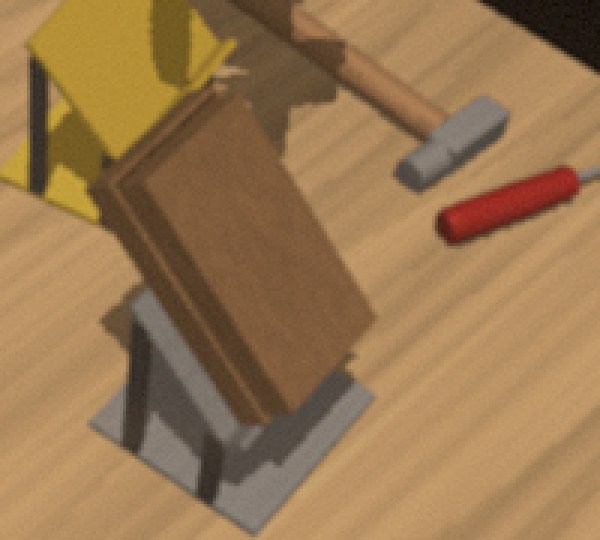

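The enlarged crop shows the box closed, lid-down and square on the grey stand at about (240,260), with its low end at the lip. The gripper is clear, and the tray has settled by the lid's 2 mm play.

```bash
python3 -c "
from cell import arm
print(arm.sign_off())"
```

```text
the job is handed in; nothing more can be done
None
```

The box is turned over and lying closed, lid-down, on the empty grey stand, square within about 0.5° and centred within about 1 mm, low end at the lip; I handed it in at about 19.5 s with the gripper clear, but no verdict came back.

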